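# Set a bisque tile up for painting under the magnifier

### The arm

A 6-joint arm with a two-finger parallel gripper is mounted at the origin on the work surface. World frame = base frame: x ahead of the robot, y to its left, z up, the work surface at z = 0. Lengths are in m, angles in rad, forces in N, time in s.
With the tool pointing down it reaches from about 0.35 to 0.975 m from the base axis. Payload 4.9 kg.
Tool frame: the origin (TCP) lies where the fingers leave the gripper's body, on its centre line; the fingertips stand 73 mm ahead of it and the grasp point (between the pads) lies 54 mm ahead of it; z points along the fingers, y is the line along which they close (so a half turn about z gives the same grasp; the last joint's range is limited). The gripper opens to 85 mm and grips with 20 to 120 N. Pads are 22 mm wide; open, the fingers measure 114 mm over their backs; the gripper's body (76 mm by 85 mm) begins 54 mm behind the grasp point. The pads swing forward as they close: fully open they stand 13 mm farther back than shut.
Start: joints at [1.21, 0.053, 1.613, -0, 1.476, -0.119], TCP at [0.15, 0.607, 0.304] pointing down, gripper open.
Joint ranges: [-3.01, 3.01], [-1.01, 2.22], [0.06, 2.58], [-1.02, 4.17], [0.09, 2.62], [-3.14, 3.14]. Speed limits (rad/s): [2.57, 2.57, 3.14, 3.14, 3.14, 3.14].

### API

Orientations are given as a rotation vector (axis times angle).
In Python, from cell import * gives the robot as it stands. The module is installed in compiled form; this text tells all that it offers.
- The arm moves only by the tool arm_command, never from a script. Its argument "targets" is text: rows parted by semicolons, each of 7 numbers parted by spaces: the opening in per cent of the stroke, from 0 (shut) to 100 (fully open), then the shift along the world's x, y, z in mm, then the turn, a rotation vector about the world's x, y, z in degrees. In form: fingers x y z ax ay az; .... A call has 1 to 8 rows; each row is the pose to reach, as a shift and turn from the pose commanded when the call began; what a row does not reach only later rows make up. A row lasts 1/10 s, in which the tool goes at most 50 mm and 8.59 degrees, less where a joint would pass 70% of its speed; a pose out of reach is approached as far as the arm can. A call with a gripper value outside its range is refused whole. The fingers move at their own pace and stop on an object; the grip force is fixed at half the most. Time passes only in rows, so rows that repeat a pose let the fingers close. It gives the time, the measured TCP pose, the force, the opening and the grip force at its end, in the units of the state.
- state(): the state, without advancing time (a new reading comes with each control period).
- grab_frame(name): name is "scene" or "top" or "wrist"; returns a dict with "pixels" (480x640x3 uint8, red, green, blue), "mtx" (3x3 intrinsics, pixels), "k1" (the pictures are not rectified: a ray, as slopes to the right and down, at radius r is drawn at 1 + k1 r^2 times it, then the intrinsics apply), "rvec" (rotation vector, rad) and "tvec" (3), from world to camera coordinates, as OpenCV has them; the wrist camera has in their place "mount" (4x4, takes a point from camera to tool coordinates, whose origin is the TCP and whose axes are the flange's). Camera axes: x right, y down, z forward; pixel columns grow to the right and rows downward; lengths in m; the calibration is good to about 2 mm. A picture is of the moment at which its call begins: read the wrist's pose just before it. There is no depth.
- sign_off(): hands the job in; it is judged then, once.
Trained networks look in the newest picture that a camera, given by its name, has taken for a name from the list of things; names that differ only in an ending like _2 or _b are one class to them, and where a whole thing is asked for, a point or a joint stands for the part that bears it (a point fixed in the world has none). Each returns a list of dicts, best first, with "confidence" (0 to 1); they miss things now and then, are a little off and sometimes report something else, mostly with a low value. They report only what shows in the picture. A call takes as long as a camera call.
- search_frame(camera, query): "pixel" ([column, row] in pixels, amid what is visible of it).
- cut_out(camera, query): "region" (480x640 bool, what is visible of it) and "pixel" ([column, row] in pixels, amid what is visible of it).
The state is a dict: "time_s": time; "joints": joint angles; "dq": joint speeds; "tau": joint torques, N m; "tcp_pos": TCP position; "eef_rot": TCP orientation; "ft_force": force on the tool from outside, world axes, zero at the start; "ft_torque": the same for the moment, N m; "width": opening from 0.0 (shut) to 1.0 (fully open); "grasp_force": force on a finger pad.
Only numpy, scipy, OpenCV 4.12 (cv2) and the standard library are available. Lean on these libraries where they do the work, as an engineer would, in place of code of your own. Each camera call takes 0.05 s, during which the arm holds its last target. There are 200 camera calls.

### The job

Set the long bisque tile up for painting: push it up the slope against the easel's sprung clamp bar until it will drop in behind the bottom ledge, and leave it clamped there, flat on the rail, straight and centred across it. Then swing and tilt the magnifier so that the lens hangs square over the tile - centred on it when you look straight at the tile's face, and parallel to that face - and let it stand there by its own friction. Leave everything else where it is.

Things in the scene. Friction and masses are not known exactly. Their poses are not given: they have to be found in the camera images.
- long_tile: the work piece: unglazed (bisque) pale rectangular tile 96 x 50 x 12 mm, about 0.11 kg, the only long narrow one. It lies flat on the ware board, at either of the two places there. Origin: centre of its underside; x along the 96 mm, y along the 50 mm, z up out of its face (both faces and both ends are alike)
- ware_board: fixed plywood board 320 x 200 x 12 mm flat on the table at the right, carrying the two tiles, the cup and one jar. Origin: centre of its underside; x along the 320 mm. The tile places are about 75 mm either side of its middle along x; the cup stands at its middle towards -y, the jar at its middle towards +y
- easel: fixed small wooden table easel, footprint 190 x 110 mm, two side rails 22 mm tall. Origin: centre of its underside; x from its low front towards its raised back, y across it. It stands at an angle on the table, its low front towards the right and the robot, its x turned 0.6 to 1.05 rad to the left of straight ahead. Its bed hinges about a cross pin (along y) 60 mm before the origin and 30 mm above the table
- easel_bed (a joint): slope of the easel's bed above level, rad, differs from job to job (about 0.42 to 0.58) and is locked: do not change it. The bed is a rail 34 mm wide (narrower than the tile, which overhangs it 8 mm each side, and free underneath there) and 12 mm thick, with a wooden bottom ledge 100 mm wide across its low end standing 7 mm above the rail, and the clamp bar 88 mm up the slope from the ledge
- seat (a point): where the middle of the tile's underside belongs once it is clamped: on the rail's upper surface, 48 mm up the slope from the ledge's inner face, midway across. Axes turn with the bed: x up the slope, y across the bed, z out of the rail at right angles to it (leaning over the ledge)
- clamp_bar (a joint): how far the sprung clamp bar is pushed up the slope, m: 0 at rest, 0.022 at its stop, 0.008 with the tile clamped in. It takes about 4 N to start, 7 N at 8 mm, 9 N at 14 mm, and springs back by itself
- clamp_face (a point): middle of the clamp bar's cork-faced front, the side towards the ledge: 40 mm up the slope from the seat at rest. The bar is wooden, 90 mm wide, 14 mm thick, its face runs from the rail to 32 mm above the rail's surface. Axes as the seat
- magnifier_stand: fixed stand of the magnifier beside the easel on its +y side, nearer the robot: round weighted foot 110 mm across, upright post 16 mm thick. Origin: centre of the underside, on the post's axis; z is the arm's swing axis
- magnifier_arm (a joint): swing of the horizontal magnifier arm about the post, rad, -2 to 2, positive anticlockwise from above. At 0 the arm points along the stand's -y. It is stiff (about 0.3 N m, some 2 N at the lens) and stays where it is left. It starts swung aside past the easel's raised end, at about 1.0 to 1.6. The arm is a 12 mm rod, its axis 190 mm above the table
- lens_head (a joint): tilt of the lens about the arm's own long axis, rad, -1.2 to 1.2; at 0 the lens is level, positive lowers the tab side. Stiff (about 0.1 N m) and stays where it is left
- lens_centre (a point): centre of the round lens, on the arm's axis, 170 mm from the post's axis and 190 mm above the table. Black rim 80 mm across and 12 mm thick. Axes turn with the lens: z square to the glass, y along the arm towards the post, -x towards the tab
- tab (a point): pinch point of the lens's handle tab, a flat black bar that sticks out of the rim in the plane of the lens, at right angles to the arm: 12 mm wide (along the arm), 10 mm thick, from 40 to 75 mm from the lens centre. This point is 59 mm from the lens centre, midway in width and thickness. Axes as the lens
- square_tile: the other bisque tile, 75 x 75 x 12 mm, on the ware board; not wanted. Origin: centre of its underside
- cup: small bisque cup without handle, 64 mm across, 60 mm tall, on the ware board. Origin: centre of its underside
- jar_a: squat closed paint jar, 42 mm across, 52 mm tall, white lid. Origin: centre of its underside. On the ware board
- jar_b: squat closed paint jar, 42 mm across, 52 mm tall, white lid. Origin: centre of its underside. On the table in front of the easel's ledge
- mug_a: glazed mug 82 mm across with a handle on its +y side, 85 mm tall. Origin: centre of its underside. Behind the easel
- mug_b: glazed mug 82 mm across with a handle on its +y side, 85 mm tall. Origin: centre of its underside. At the left, near the robot
- paintbrush: thin paintbrush lying on the table at the left back, 182 mm long, 9 mm thick. Origin: about its middle, x towards its bristles
- bowl: bisque bowl 144 mm across, 55 mm tall, at the left back. Origin: centre of its underside

How it is judged:
On the way, in this order (a step that is already met when the one before it is completed fails the run):
1. the tile is clamped in the easel and let go (x of long_tile in the frame of seat between -0.004 and 0.004 m and y of long_tile in the frame of seat between -0.01 and 0.01 m and z of long_tile in the frame of seat between -0.004 and 0.004 m and angle between the z axis of long_tile and the z axis of seat, either way round below 0.07 rad and angle between the x axis of long_tile and the x axis of seat, either way round below 0.1 rad and value of joint clamp_bar between 0.005 and 0.011 m and contact force between the fingers and long_tile below 0.5 N), for 0.2 s.
2. the lens is set square over the clamped tile (x of long_tile in the frame of seat between -0.004 and 0.004 m and y of long_tile in the frame of seat between -0.01 and 0.01 m and z of long_tile in the frame of seat between -0.004 and 0.004 m and angle between the z axis of long_tile and the z axis of seat, either way round below 0.07 rad and angle between the x axis of long_tile and the x axis of seat, either way round below 0.1 rad and value of joint clamp_bar between 0.005 and 0.011 m and x of lens_centre in the frame of long_tile between -0.015 and 0.015 m and y of lens_centre in the frame of long_tile between -0.015 and 0.015 m and angle between the z axis of lens_centre and the z axis of long_tile, either way round below 0.15 rad), for 0.2 s.
At the end, for the whole second after the job is handed in: Tile clamped: within 4 mm of the seat along and square to the rail, 10 mm across, flat to 4 deg, straight to 6 deg, bar pushed back 5 to 11 mm. Lens centre within 15 mm of the line square to the middle of the tile's face, lens parallel to the face within 8.5 deg. All at rest (all of step 2 and linear speed of long_tile below 0.01 m/s and velocity of joint magnifier_arm between -0.03 and 0.03 rad/s and velocity of joint lens_head between -0.03 and 0.03 rad/s); the robot touches nothing.
It fails at once if a bystander is shifted by more than 30 mm (distance of any of square_tile, cup, jar_a, jar_b, mug_a, mug_b, paintbrush, bowl from where it was at the start of the episode above 0.03 m).
It also fails if it takes over 61 s, if anything falls off the work surface, if the arm or the gripper's body presses on something with over 40 N, if the wrist force passes 120 N, or if a joint passes its speed limit or range.

## Working session

There is one attempt and no reset: what is moved stays moved. The work goes in short steps, Python scripts to look and compute and a tool call to move; the robot and the scene stay as the last step left them, time stands still between calls to the robot, and variables do not carry over. Pictures are saved under pics/ and viewed, at most 10 in all, crops included, and the job is handed in when it is done.

Besides the shell and the picture viewer there is one more tool, called after "Request:" by a JSON object that holds its "op" and its "data". arm_command: Moves the arm, as the interface text tells. Its arguments: {"type":"object","properties":{"targets":{"type":"string"}},"required":["targets"]}

```bash
mkdir -p pics; cat > h.py <<'E'
from cell import *
import numpy as np, cv2
from scipy.spatial.transform import Rotation as R
def cam(f,st=None):
    if 'mount' in f:
        M=np.array(f['mount']); T=np.eye(4); T[:3,:3]=R.from_rotvec(st['eef_rot']).as_matrix(); T[:3,3]=st['tcp_pos']
        W=T@M; Rc=W[:3,:3]; o=W[:3,3]
    else:
        Rm=cv2.Rodrigues(np.array(f['rvec'],float))[0]; Rc=Rm.T; o=-Rm.T@np.array(f['tvec'],float).ravel()
    return np.array(f['mtx'],float),float(f['k1']),Rc,o
def ray(c,px):
    K,k1,Rc,o=c; px=np.atleast_2d(np.asarray(px,float))
    d=(px-[K[0,2],K[1,2]])/[K[0,0],K[1,1]]; u=d.copy()
    for _ in range(20): u=d/(1+k1*(u**2).sum(1,keepdims=True))
    v=np.c_[u,np.ones(len(u))]@Rc.T
    return o,v/np.linalg.norm(v,axis=1,keepdims=True)
def onz(c,px,z):
    o,v=ray(c,px); return o+v*((z-o[2])/v[:,2])[:,None]
def proj(c,P):
    K,k1,Rc,o=c; q=(np.atleast_2d(P)-o)@Rc; u=q[:,:2]/q[:,2:]; u=u*(1+k1*(u**2).sum(1,keepdims=True))
    return u*[K[0,0],K[1,1]]+[K[0,2],K[1,2]]
def tri(rs):
    A=np.zeros((3,3));b=np.zeros(3)
    for o,v in rs:
        v=v.ravel();P=np.eye(3)-np.outer(v,v);A+=P;b+=P@o
    x=np.linalg.solve(A,b); return x,[np.linalg.norm(np.cross(x-o,v.ravel())) for o,v in rs]
E
python3 - <<'E'
from h import *
np.set_printoptions(precision=4,suppress=True)
C={}
for n in('scene','top'):
    f=grab_frame(n);C[n]=cam(f);cv2.imwrite(f'pics/{n}0.png',f['pixels'][...,::-1]);print(n,C[n][3],C[n][1],C[n][0][0,0])
for q in['long_tile','square_tile','ware_board','easel','clamp_bar','easel_bed','magnifier_stand','magnifier_arm','lens_head','tab','seat','clamp_face','cup','jar_a','mug_a']:
    for n in C:
        try:
            r=cut_out(n,q);print(q,n,[(np.round(d['pixel']).tolist(),round(d['confidence'],2),int(d['region'].sum())) for d in r[:3]])
        except Exception as e: print(q,n,e)
E
```

```text
scene [ 1.0161 -0.7696  0.8335] -0.128252067166977 580.5696132982022
top [0.3391 0.0357 1.3643] -0.10069862245446076 580.010826943889
long_tile scene [([240.0, 398.0], 0.57, 1546)]
long_tile top []
square_tile scene [([350.0, 194.0], 0.62, 603), ([155.0, 384.0], 0.61, 1356)]
square_tile top [([248.0, 245.0], 0.7, 1288), ([255.0, 314.0], 0.69, 3365)]
ware_board scene [([206.0, 403.0], 0.93, 12091), ([182.0, 404.0], 0.38, 1510)]
ware_board top [([448.0, 285.0], 0.94, 8524)]
easel scene [([335.0, 282.0], 0.56, 3871), ([339.0, 177.0], 0.48, 645)]
easel top [([302.0, 260.0], 0.76, 2997)]
clamp_bar scene [([339.0, 252.0], 0.58, 486), ([340.0, 184.0], 0.56, 1124)]
clamp_bar top [([296.0, 249.0], 0.68, 416), ([246.0, 246.0], 0.51, 1304), ([140.0, 242.0], 0.19, 2905)]
easel_bed scene [([334.0, 264.0], 0.71, 1866)]
easel_bed top [([300.0, 251.0], 0.61, 1946), ([436.0, 254.0], 0.33, 898)]
magnifier_stand scene [([284.0, 215.0], 0.93, 2753), ([337.0, 267.0], 0.5, 1925)]
magnifier_stand top [([255.0, 315.0], 0.58, 3292)]
magnifier_arm scene [([338.0, 186.0], 0.65, 1084)]
magnifier_arm top [([251.
[... 293 characters left out ...]
]
seat top [([299.0, 249.0], 0.61, 1812), ([482.0, 270.0], 0.16, 696)]
clamp_face scene [([336.0, 256.0], 0.96, 404), ([206.0, 407.0], 0.35, 11957), ([335.0, 265.0], 0.19, 1954)]
clamp_face top [([293.0, 246.0], 0.86, 385), ([424.0, 284.0], 0.68, 313), ([210.0, 188.0], 0.16, 269)]
cup scene [([180.0, 409.0], 0.79, 1507)]
cup top [([480.0, 270.0], 0.73, 656), ([210.0, 186.0], 0.28, 299)]
jar_a scene [([218.0, 352.0], 0.92, 709), ([265.0, 283.0], 0.84, 493), ([404.0, 283.0], 0.4, 1645)]
jar_a top [([422.0, 284.0], 0.84, 324), ([324.0, 311.0], 0.58, 248)]
mug_a scene [([405.0, 280.0], 0.82, 1736), ([340.0, 176.0], 0.58, 686)]
mug_a top [([274.0, 190.0], 0.8, 1089), ([152.0, 320.0], 0.69, 1282)]
```

View pics/scene0.png

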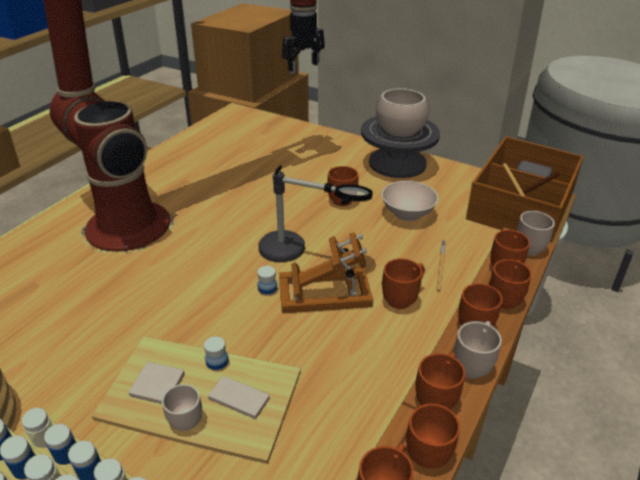

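View pics/top0.png

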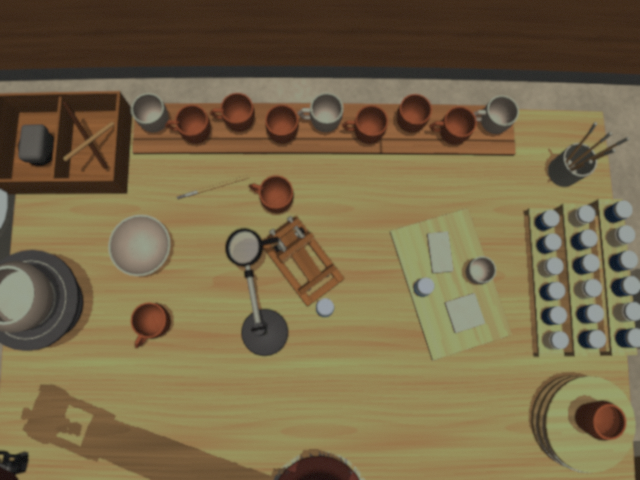

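```bash
python3 - <<'E'
from h import *
np.set_printoptions(precision=3,suppress=True)
f=grab_frame('top');c=cam(f)
for n,p,z in[('tile',(440,252),.024),('sq',(464,313),.024),('cup',(481,270),.07),('jar_a',(424,287),.06),('jar_b',(325,307),.052),('foot',(265,332),.01),('posttop',(259,328),.2),('lens',(244,247),.19),('tab',(270,241),.19),('clampbar',(292,238),.1),('ledge',(318,280),.03),('muga',(276,193),.085)]: print(n,onz(c,p,z)[0])
cv2.imwrite('pics/tc.png',cv2.resize(f['pixels'][200:360,220:380,::-1],(640,640)[:2],interpolation=cv2.INTER_CUBIC)[:600])
st=state();print(st['tcp_pos'],R.from_rotvec(st['eef_rot']).as_matrix())
w=grab_frame('wrist');print(np.array(w['mount']),w['mtx'])
E
```

```text
tile [ 0.571 -0.289  0.024]
sq [ 0.426 -0.34   0.024]
cup [ 0.521 -0.371  0.07 ]
jar_a [ 0.484 -0.24   0.06 ]
jar_b [ 0.44  -0.015  0.052]
foot [0.385 0.123 0.01 ]
posttop [0.387 0.123 0.2  ]
lens [0.552 0.157 0.19 ]
tab [0.565 0.103 0.19 ]
clampbar [0.589 0.06  0.1  ]
ledge [0.504 0.    0.03 ]
muga [0.697 0.097 0.085]
[0.15  0.607 0.304] [[-0.971  0.239  0.   ]
 [ 0.239  0.971 -0.   ]
 [-0.    -0.    -1.   ]]
[[ 0.    -0.949 -0.316  0.082]
 [ 1.    -0.     0.001 -0.001]
 [-0.001 -0.316  0.949 -0.07 ]
 [ 0.     0.     0.     1.   ]] [[416.788   0.    317.931]
 [  0.    416.788 239.722]
 [  0.      0.      1.   ]]
```

View pics/tc.png

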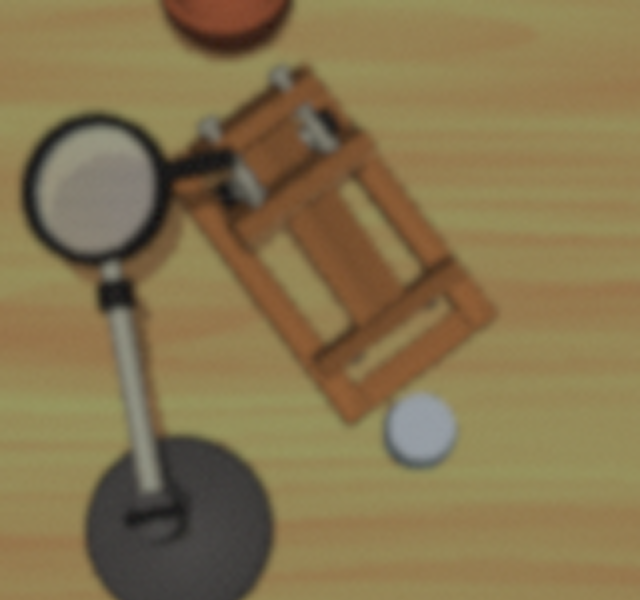

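Request:
{"op": "arm_command", "data": {"targets": "90 50 -80 30 0 0 5; 90 100 -160 56 0 0 10; 90 330 -540 66 0 0 31; 90 330 -540 66 0 0 31; 90 330 -540 66 0 0 31; 90 330 -540 66 0 0 31; 90 330 -540 66 0 0 31; 90 330 -540 66 0 0 31"}}

```text
time_s: 2.5
tcp_pos: [0.3534, 0.2736, 0.3536]
eef_rot: [-0.469, 3.105, 0.001]
ft_force: [0.8, 0.4, -0.6]
width: 0.9
grasp_force: 0.0
```

Request:
{"op": "arm_command", "data": {"targets": "90 0 0 0 0 0 0; 90 0 0 0 0 0 0; 90 0 0 0 0 0 0; 90 0 0 0 0 0 0; 90 0 0 0 0 0 0"}}

```text
time_s: 3.0
tcp_pos: [0.3522, 0.2765, 0.353]
eef_rot: [0.472, -3.105, 0.0]
ft_force: [0.6, -0.3, 0.2]
width: 0.9
grasp_force: 0.0
```

Request:
{"op": "arm_command", "data": {"targets": "90 130 -215 10 0 0 15; 90 130 -215 10 0 0 15; 90 130 -215 10 0 0 15; 90 130 -215 10 0 0 15; 90 130 -215 10 0 0 15; 90 130 -215 10 0 0 15; 90 130 -215 10 0 0 15"}}

```text
time_s: 3.7
tcp_pos: [0.4835, 0.0597, 0.3628]
eef_rot: [0.866, -3.019, -0.001]
ft_force: [0.5, 0.7, 0.7]
width: 0.899
grasp_force: 0.0
```

```bash
python3 - <<'E'
from h import *
import pickle
st=state();f=grab_frame('wrist');cv2.imwrite('pics/w1.png',f['pixels'][...,::-1]);pickle.dump((st,f),open('w1.pkl','wb'));print(st['tcp_pos'],st['eef_rot'])
for q in['clamp_bar','easel_bed','lens_head','tab']: print(q,[(d['pixel'],d['confidence'],d['region'].sum()) for d in cut_out('wrist',q)[:2]])
E
```

```text
[0.483498   0.05967009 0.3628309 ] [ 8.66382994e-01 -3.01876208e+00 -8.00243302e-04]
clamp_bar [([255.5, 288.2], 0.84, np.int64(2556))]
easel_bed [([257.3, 277.8], 0.92, np.int64(11183))]
lens_head [([372.9, 387.9], 0.68, np.int64(9338)), ([38.0, 97.9], 0.42, np.int64(9810))]
tab [([373.6, 386.2], 0.89, np.int64(9337)), ([326.3, 423.3], 0.28, np.int64(580))]
```

View pics/w1.png

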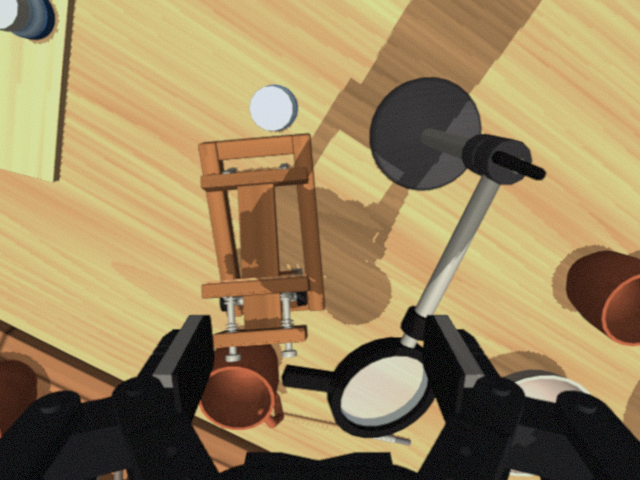

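Request:
{"op": "arm_command", "data": {"targets": "90 15 -95 -50 0 0 -5; 90 15 -95 -50 0 0 -5; 90 15 -95 -50 0 0 -5; 90 15 -95 -50 0 0 -5"}}

```text
time_s: 4.35
tcp_pos: [0.4973, -0.0344, 0.312]
eef_rot: [0.736, -3.052, -0.002]
ft_force: [-0.4, 0.7, 0.2]
width: 0.9
grasp_force: 0.0
```

```bash
python3 - <<'E'
from h import *
import pickle
st=state();f=grab_frame('wrist');pickle.dump((st,f),open('w2.pkl','wb'));print(st['tcp_pos'],st['eef_rot'])
c=cam(f,st)
uv=proj(c,[[.54,.03,.06],[.504,0,.03],[.589,.06,.1],[.565,.103,.19]]).round();print(uv)
_,f1=pickle.load(open('w1.pkl','rb'))
a=cv2.resize(f1['pixels'][125:365,180:340],(400,600),interpolation=cv2.INTER_CUBIC)
u=uv[0].astype(int);y0=int(np.clip(u[1]-150,0,180));x0=int(np.clip(u[0]-100,0,440));print(x0,y0)
b=cv2.resize(f['pixels'][y0:y0+300,x0:x0+200],(400,600),interpolation=cv2.INTER_CUBIC)
cv2.imwrite('pics/w12.png',np.hstack([a,b])[...,::-1])
E
```

```text
[ 0.49731356 -0.03444359  0.31197183] [ 7.35793719e-01 -3.05219392e+00 -2.24833478e-03]
[[362. 287.]
 [348. 226.]
 [370. 374.]
 [470. 463.]]
262 137
```

View pics/w12.png

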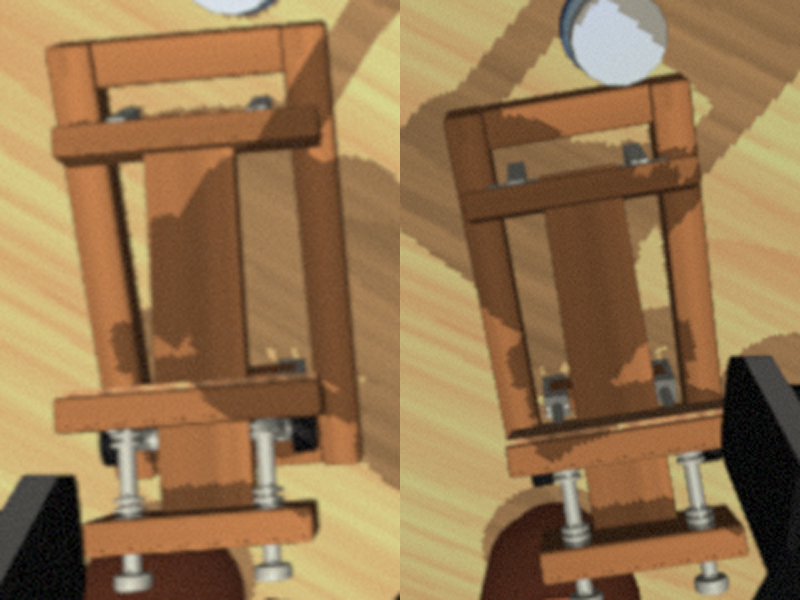

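```bash
cat > fit.py <<'E'
from h import *
import pickle
from scipy.optimize import least_squares
np.set_printoptions(precision=4,suppress=True)
C=[cam(f,st) for st,f in (pickle.load(open(n,'rb')) for n in('w1.pkl','w2.pkl'))]
def A(p): return np.array(p)/2.5+[180,125]
def B(p): return (np.array(p)-[400,0])/2+[262,137]
lab=['LOl','LOr','LIl','LIr','BFl','BFr','BBl','BBr','RLl','RLr','Fl','Fr','Bkr']
V=[dict(zip(lab,map(A,[(52,128),(321,107),(55,162),(321,146),(57,401),(319,379),(57,433),(319,414),(145,152),(236,147),(47,46),(327,22),(360,462)]))),
   dict(zip(lab,list(map(B,[(462,192),(698,157),(468,221),(697,183),(508,447),(722,412),(511,475)]))+[None]+list(map(B,[(545,210),(624,197),(445,115),(688,76)]))+[None]))]
def model(p):
    x,y,z,yaw,s,t,h,d=p
    Rs=R.from_euler('ZY',[yaw,-s]).as_matrix(); o=np.array([x,y,z])
    S=lambda *q:o+Rs@np.array(q)/1000
    ex=np.array([np.cos(yaw),np.sin(yaw),0]);ey=np.array([-ex[1],ex[0],0]); O=np.array([x,y,0])+d*ex
    E=lambda a,b:O+a/1000*ex+b/1000*ey+[0,0,.022]
    return dict(zip(lab,[S(-48-t,-50,7),S(-48-t,50,7),S(-48,-50,h),S(-48,50,h),S(40,-45,32),S(40,45,32),S(54,-45,32),S(54,45,32),S(-48,-17,0),S(-48,17,0),E(-95,-55),E(-95,55),E(95,55)])),O,Rs
def res(p):
    m=model(p)[0];r=[]
    for c,v in zip(C,V):
        for k in lab:
            if v[k] is not None: r.append((proj(c,m[k])[0]-v[k]))
    r=np.array(r); return np.r_[r.ravel(),(p[6])/3,(p[5]-12)/3]
sol=least_squares(res,[.54,.03,.07,.6,.5,12,0,0.],x_scale=[.01,.01,.01,.1,.1,5,5,.01],loss='soft_l1')
if __name__=='__main__':
    print(sol.x,sol.cost);print(res(sol.x)[:-2].reshape(-1,2).round(1).tolist())
    m,O,Rs=model(sol.x); ex=np.array([np.cos(sol.x[3]),np.sin(sol.x[3]),0]);H=O-.06*ex+[0,0,.03]; print('easel O',O,'hinge in seat',Rs.T@(H-sol.x[:3]))
E
python3 fit.py
```

```text
[ 0.5448  0.033   0.0617  0.6306  0.3835 11.631  -0.3296  0.008 ] 25.37344669049706
[[-0.3, -0.4], [-1.2, 0.2], [1.4, -0.3], [-0.0, -1.5], [0.1, -1.8], [-0.2, 0.1], [1.0, 1.8], [0.9, 2.6], [-0.2, 1.1], [-0.9, 0.6], [-1.6, -1.2], [-0.3, -0.2], [-0.2, 0.5], [0.4, 0.3], [0.2, -0.2], [0.3, -0.3], [1.4, 1.3], [-1.5, -3.3], [7.9, -2.0], [-0.4, 0.9], [-0.4, -0.5], [-0.5, 0.0], [-1.0, 0.4], [2.1, 0.4]]
easel O [0.5513 0.0377 0.    ] hinge in seat [-0.06   -0.     -0.0099]
```

```bash
sed -i "s/^def model/V[1]['BFr']=None\ndef model/" fit.py; python3 fit.py; python3 - <<'E'
from fit import *
# scene & top check overlay too
for n in('scene','top'):
    f=grab_frame(n);c=cam(f);m,O,Rs=model(sol.x);im=f['pixels'].copy()
    P=np.array([proj(c,m[k])[0] for k in lab]);x0,y0=(P.mean(0)-[50,50]).astype(int)
    im=cv2.resize(im[y0:y0+100,x0:x0+100],(400,400),interpolation=cv2.INTER_CUBIC)
    for k,p in zip(lab,P): cv2.circle(im,tuple(((p-[x0,y0]+.5)*4).astype(int).tolist()),2,(0,255,0) if k[0]!='B' else (0,0,255),-1)
    globals()[n]=im
cv2.imwrite('pics/fit.png',np.hstack([scene,top])[...,::-1])
E
```

```text
[ 0.5443  0.0329  0.0626  0.633   0.4001 11.5032 -0.2188  0.0085] 16.56015526837426
[[-0.2, -0.3], [-1.1, 0.1], [1.4, -0.2], [0.1, -1.7], [-0.1, -2.3], [0.0, -0.6], [0.7, 1.4], [1.1, 1.9], [-0.1, 1.1], [-0.8, 0.5], [-1.6, -1.0], [-0.2, -0.3], [0.2, 0.4], [0.5, 0.4], [0.3, -0.3], [0.4, -0.2], [1.6, 1.1], [-1.4, -3.5], [-0.2, 0.9], [-0.2, -0.5], [-0.3, -0.1], [-1.0, 0.6], [2.1, 0.3]]
easel O [0.5512 0.0379 0.    ] hinge in seat [-0.0601 -0.     -0.0099]
```

View pics/fit.png

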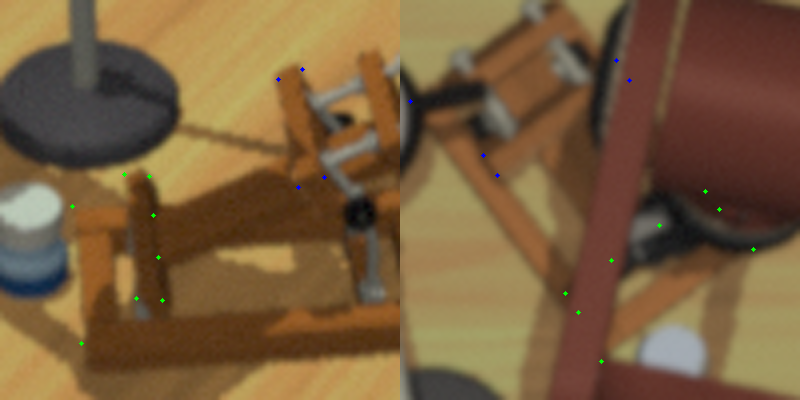

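```bash
python3 - <<'E'
import fit
from fit import *
import cv2
f=grab_frame('scene');c=cam(f);m=model(sol.x)[0];P=np.array([proj(c,m[k])[0] for k in lab]);x0,y0=(P.mean(0)-[50,50]).astype(int)
print({k:((p-[x0,y0]+.5)*4).round(0).tolist() for k,p in zip(lab,P)})
obs={'BFr':(280,72),'BBr':(303,69),'LOr':(128,177),'LIr':(152,181),'Fl':(88,345),'Fr':(78,213)}
obs={k:np.array(v)/4-.5+[x0,y0] for k,v in obs.items()}
for drop in ([],['BFl','BFr'],['BBl','BBr']):
    fit.V=[{k:(None if k in drop else x) for k,x in v.items()} for v in V]
    def r2(q):
        p=q[:8];m=model(p)[0];a=fit.res(p)
        b=np.array([proj(c,m[k])[0]-obs[k]-q[8:] for k in obs]).ravel()
        return np.r_[a,b,q[8:]/2]
    s=least_squares(r2,np.r_[sol.x,0,0],x_scale=[.01,.01,.01,.1,.1,5,5,.01,1,1],loss='soft_l1')
    print(drop,s.x,s.cost); print(r2(s.x)[-14:].round(1))
E
```

```text
{'LOl': [136.0, 298.0], 'LOr': [125.0, 175.0], 'LIl': [163.0, 300.0], 'LIr': [150.0, 176.0], 'BFl': [298.0, 188.0], 'BFr': [278.0, 80.0], 'BBl': [325.0, 178.0], 'BBr': [303.0, 70.0], 'RLl': [158.0, 257.0], 'RLr': [154.0, 215.0], 'Fl': [81.0, 343.0], 'Fr': [72.0, 206.0], 'Bkr': [416.0, 185.0]}
[] [ 0.5439  0.0328  0.0637  0.6349  0.4142 11.4062 -0.6784  0.009  -0.9758
 -0.581 ] 19.383632366209945
[-0.   1.9  0.3  0.2  0.1 -0.1  0.3 -0.6 -0.6  0.2 -0.4 -1.2 -0.5 -0.3]
['BFl', 'BFr'] [ 0.5437  0.0325  0.0638  0.6343  0.4351 11.2159 -0.5197  0.0093 -1.1774
 -0.5228] 11.69300519814865
[-0.4  1.7 -0.1 -0.2  0.4  0.2  0.6 -0.4 -0.4  0.1 -0.2 -1.2 -0.6 -0.3]
['BBl', 'BBr'] [ 0.5439  0.0329  0.0646  0.6362  0.3958 11.5715 -1.0222  0.009  -0.9018
 -0.8585] 15.45992259353646
[ 0.3  2.   0.7  0.3 -0.3 -0.5  0.1 -0.9 -0.6  0.5 -0.5 -0.9 -0.5 -0.4]
```

Request:
{"op": "arm_command", "data": {"targets": "75 60 -245 -40 0 0 -10; 75 60 -245 -40 0 0 -10; 75 60 -245 -40 0 0 -10; 75 60 -245 -40 0 0 -10; 75 60 -245 -40 0 0 -10; 75 60 -245 -40 0 0 -10; 75 60 -245 -40 0 0 -10"}}

```text
time_s: 5.25
tcp_pos: [0.5584, -0.2799, 0.2733]
eef_rot: [-0.467, 3.106, 0.001]
ft_force: [0.3, 0.2, -0.6]
width: 0.751
grasp_force: 0.0
```

```bash
cat > tile.py <<'E'
from h import *
import sys
np.set_printoptions(precision=4,suppress=True)
st=state();f=grab_frame('wrist');c=cam(f,st);print(st['tcp_pos'],st['eef_rot'])
cv2.imwrite(f'pics/{sys.argv[1]}.png',f['pixels'][...,::-1])
for q in('long_tile','square_tile'):
  for d in cut_out('wrist',q)[:3]:
    m=d['region'].astype(np.uint8); k=max(cv2.findContours(m,0,2)[0],key=cv2.contourArea)
    P=onz(c,k.reshape(-1,2),.024)[:,:2]; r=cv2.minAreaRect((P*1000).astype(np.float32)); bp=cv2.boxPoints(r)
    e=[bp[1]-bp[0],bp[2]-bp[1]];l=max(e,key=np.linalg.norm);print(q,round(d['confidence'],2),d['pixel'],'centre',r[0],'size',sorted(r[1]),'yaw',np.arctan(l[1]/l[0]))
    mm=cv2.moments(m); print('  centroid',onz(c,(mm['m10']/mm['m00'],mm['m01']/mm['m00']),.024)[0])
E
python3 tile.py t1
```

```text
[ 0.5584 -0.2799  0.2733] [-0.4674  3.1064  0.0006]
long_tile 0.9 [300.4, 214.6] centre (569.783447265625, -291.22686767578125) size [50.23397445678711, 97.67231750488281] yaw 0.08249307
  centroid [ 0.5667 -0.2917  0.024 ]
square_tile 0.64 [286.8, 31.0] centre (443.0755920410156, -338.1517639160156) size [42.197410583496094, 75.46940612792969] yaw -1.2737267
  centroid [ 0.4423 -0.3385  0.024 ]
```

View pics/t1.png

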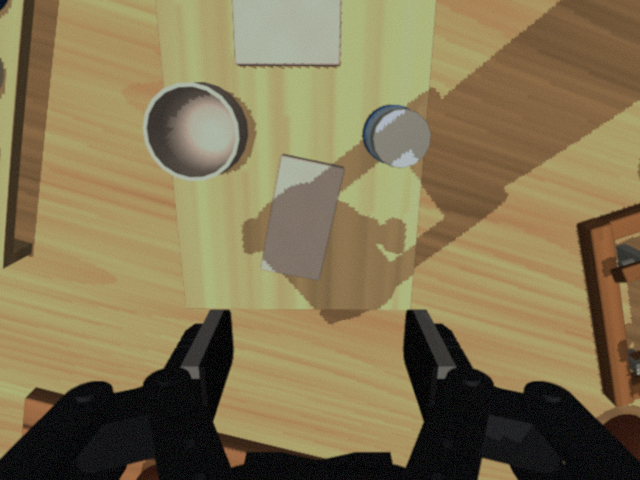

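Request:
{"op": "arm_command", "data": {"targets": "75 10 -11 -40 0 0 -8; 75 10 -11 -80 0 0 -12.4; 75 10 -11 -80 0 0 -12.4; 75 10 -11 -80 0 0 -12.4"}}

```text
time_s: 5.8
tcp_pos: [0.5678, -0.2891, 0.1935]
eef_rot: [0.135, -3.138, -0.001]
ft_force: [0.4, 1.2, 1.2]
width: 0.749
grasp_force: 0.0
```

```bash
python3 tile.py t2; python3 - <<'E'
from h import *
st=state();f=grab_frame('wrist');c=cam(f,st)
K=search_frame('wrist','long_tile');print(K[:2],proj(c,[.569,-.2915,.024]),proj(c,st['tcp_pos']+np.array([0,0,-.073])))
t1=[(283,155),(344,168),(320,279),(262,269)]
E
```

```text
[ 0.5678 -0.2891  0.1935] [ 0.1352 -3.1379 -0.0012]
long_tile 0.64 [316.5, 236.3] centre (569.0933227539062, -291.2342529296875) size [49.79236602783203, 96.77449035644531] yaw 0.09091564
  centroid [ 0.5652 -0.2916  0.024 ]
square_tile 0.68 [243.6, 26.1] centre (454.5370788574219, -336.79803466796875) size [30.73653221130371, 78.2913589477539] yaw -1.4889549
  centroid [ 0.4515 -0.3395  0.024 ]
[{'pixel': [320.5, 231.8], 'confidence': 0.91}] [[318.28277721 240.34067434]] [[319.62164074 323.56384581]]
```

Request:
{"op": "arm_command", "data": {"targets": "75 1 -2 -50 0 0 0; 75 1 -2 -90 0 0 0; 75 1 -2 -104 0 0 0; 75 1 -2 -104 0 0 0; 75 1 -2 -104 0 0 0; 10 1 -2 -104 0 0 0; 10 1 -2 -104 0 0 0; 10 1 -2 -104 0 0 0"}}

```text
time_s: 6.85
tcp_pos: [0.5727, -0.2938, 0.0967]
eef_rot: [-0.129, 3.13, -0.005]
ft_force: [-1.1, 6.7, 15.7]
width: 0.246
grasp_force: 7.6
```

Request:
{"op": "arm_command", "data": {"targets": "10 0 0 0 0 0 0; 10 0 0 0 0 0 0; 10 0 0 0 0 0 0"}}

```text
time_s: 7.15
tcp_pos: [0.573, -0.2939, 0.0969]
eef_rot: [-0.13, 3.129, -0.007]
ft_force: [-0.8, 5.0, 16.0]
width: 0.099
grasp_force: 7.7
```

Request:
{"op": "arm_command", "data": {"targets": "10 -4 2 10 0 0 0; 75 -4 2 60 0 0 0; 75 -4 2 100 0 0 0; 75 -4 2 100 0 0 0; 75 -4 2 100 0 0 0"}}

```text
time_s: 7.65
tcp_pos: [0.5658, -0.2913, 0.1927]
eef_rot: [-0.13, 3.134, -0.006]
ft_force: [-0.2, 0.2, -0.4]
width: 0.748
grasp_force: 0.0
```

```bash
python3 tile.py t3;python3 -c "
from h import *
s=state();print(s['width'])"
```

```text
[ 0.5658 -0.2913  0.1927] [-0.1299  3.1344 -0.0056]
long_tile 0.61 [317.0, 240.5] centre (570.4991455078125, -293.0486755371094) size [51.05146789550781, 97.40094757080078] yaw 0.09751773
  centroid [ 0.5667 -0.2934  0.024 ]
0.7537410169565626
```

Request:
{"op": "arm_command", "data": {"targets": "75 4 -2 -50 0 0 0; 75 4 -2 -90 0 0 0; 75 4 -2 -112 0 0 0; 75 4 -2 -112 0 0 0; 75 4 -2 -112 0 0 0; 30 4 -2 -112 0 0 0; 30 4 -2 -112 0 0 0; 30 4 -2 -112 0 0 0"}}

```text
time_s: 8.6
tcp_pos: [0.5713, -0.2939, 0.0819]
eef_rot: [-0.13, 3.134, -0.004]
ft_force: [-3.0, 2.1, 22.2]
width: 0.571
grasp_force: 70.7
```

Request:
{"op": "arm_command", "data": {"targets": "30 0 0 0 0 0 0; 30 0 0 0 0 0 0; 30 0 0 0 0 0 0"}}

```text
time_s: 8.9
tcp_pos: [0.5713, -0.2939, 0.082]
eef_rot: [-0.13, 3.134, -0.004]
ft_force: [-2.8, 2.4, 22.3]
width: 0.563
grasp_force: 70.7
```

Request:
{"op": "arm_command", "data": {"targets": "30 0 0 50 0 0 0; 30 0 0 100 0 0 0; 30 0 0 140 0 0 0; 30 0 0 140 0 0 0; 30 0 0 140 0 0 0"}}

```text
time_s: 9.4
tcp_pos: [0.5686, -0.2925, 0.2166]
eef_rot: [0.13, -3.138, -0.0]
ft_force: [-0.1, 0.9, -1.7]
width: 0.569
grasp_force: 63.8
```

```bash
cat > tgt.py <<'E'
from h import *
import sys
np.set_printoptions(precision=1,suppress=True)
S0=np.array([.5438,.0327,.0640]);YAW,SL=.635,.435
Sm=R.from_euler('ZY',[YAW,-SL]).as_matrix();RT=np.c_[-Sm[:,0],Sm[:,1],-Sm[:,2]]
def go(dx,dz,dy=0,L=70):
    st=state();p=S0+Sm@(np.array([dx,dy,dz+L])/1000)
    t=(R.from_matrix(RT)*R.from_rotvec(st['eef_rot']).inv()).as_rotvec()
    return (p-st['tcp_pos'])*1000,np.degrees(t)
if __name__=='__main__':
    st=state();print('tcp',st['tcp_pos']*1000,'F',st['ft_force'],'w',st['width'],st['joints']*100)
    # tool pose in seat frame
    q=Sm.T@(np.array(st['tcp_pos'])-S0)*1000;print('tcp in seat',q,'Fseat',Sm.T@st['ft_force'])
    print('Sx,Sy,Sz*10',Sm[:,0]*10,Sm[:,1]*10,Sm[:,2]*10)
    for a in sys.argv[1:]:
        v=[float(x) for x in a.split(',')];print(a,*go(*v))
E
python3 tgt.py -25,50 -12,14 -12,11
```

```text
tcp [ 568.6 -292.5  216.6] F [-0.1  0.9 -1.7] w 0.5690303740477444 [ -59.1   15.2  165.5   -0.   133.5 -224.5]
tcp in seat [ -92.5 -276.5  211.3] Fseat [-0.3  0.8 -1.7]
Sx,Sy,Sz*10 [7.3 5.4 4.2] [-5.9  8.1  0. ] [-3.4 -2.5  9.1]
-25,50 [-83.8 281.7 -54.4] [  8.9 -23.7  31.1]
-12,14 [-62.1 297.7 -81.5] [  8.9 -23.7  31.1]
-12,11 [-61.1 298.5 -84.2] [  8.9 -23.7  31.1]
```

Request:
{"op": "arm_command", "data": {"targets": "30 -84 282 30 9 -24 31; 30 -84 282 30 9 -24 31; 30 -84 282 30 9 -24 31; 30 -84 282 30 9 -24 31; 30 -84 282 30 9 -24 31; 30 -84 282 30 9 -24 31; 30 -84 282 30 9 -24 31; 30 -84 282 30 9 -24 31"}}

```text
time_s: 10.2
tcp_pos: [0.4834, -0.0094, 0.2439]
eef_rot: [-0.848, 2.584, 0.194]
ft_force: [-0.1, -0.0, -0.2]
width: 0.565
grasp_force: 63.7
```

```bash
python3 tgt.py -25,50 -12,14
```

```text
tcp [483.4  -9.4 243.9] F [-0.1 -0.  -0.2] w 0.564678208911248 [ -32.8  -42.1  215.9   39.   117.4 -264.3]
tcp in seat [  9.    1.9 194.2] Fseat [-0.2  0.1 -0.1]
Sx,Sy,Sz*10 [7.3 5.4 4.2] [-5.9  8.1  0. ] [-3.4 -2.5  9.1]
-25,50 [  1.5  -1.3 -81.6] [-0.3  0.   0. ]
-12,14 [  23.2   14.7 -108.8] [-0.3  0.   0. ]
```

Request:
{"op": "arm_command", "data": {"targets": "30 2 -1 -45 0 0 0; 30 2 -1 -82 0 0 0; 30 2 -1 -82 0 0 0; 30 2 -1 -82 0 0 0"}}

```text
time_s: 10.6
tcp_pos: [0.4864, -0.0121, 0.1637]
eef_rot: [-0.843, 2.584, 0.194]
ft_force: [0.1, -0.7, -0.5]
width: 0.565
grasp_force: 63.7
```

```bash
python3 - <<'E'
from tgt import *
st=state();f=grab_frame('wrist');c=cam(f,st)
cv2.imwrite('pics/p1.png',f['pixels'][...,::-1])
print(Sm.T@(np.array(st['tcp_pos'])-S0)*1000, R.from_matrix(RT.T@R.from_rotvec(st['eef_rot']).as_matrix()).as_rotvec())
r=cut_out('wrist','long_tile')[:2]
for d in r:
    k=np.argwhere(d['region'])[:,::-1];print(d['confidence'],d['pixel'],k.min(0),k.max(0))
E
```

```text
[-24.   -2.  121.1] [-0. -0.  0.]
0.87 [317.3, 320.5] [240 208] [394 451]
```

View pics/p1.png

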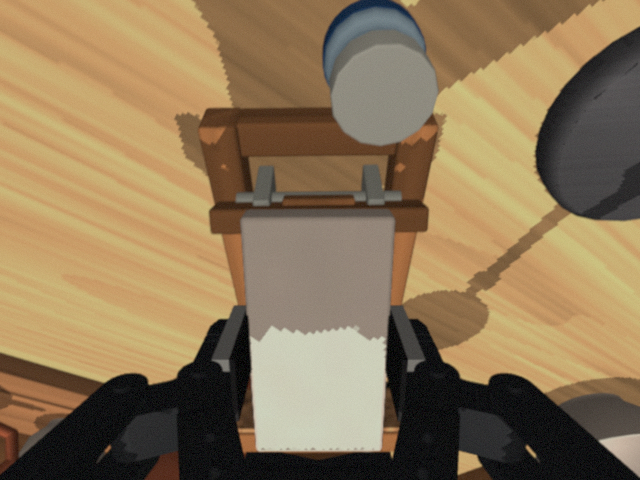

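```bash
python3 - <<'E'
from tgt import *
st=state();f=grab_frame('wrist');c=cam(f,st);K,k1,Rc,o=c
ip=np.array([(243,209),(394,209),(384.5,452),(255.5,452)],float)
op=np.array([(-48,-25,0),(-48,25,0),(48,25,0),(48,-25,0)],float)/1000
ok,rv,tv=cv2.solvePnP(op,ip,K,np.array([k1,0,0,0]))
Rw=Rc@cv2.Rodrigues(rv)[0];tw=o+Rc@tv.ravel()
Tm=R.from_rotvec(st['eef_rot']).as_matrix()
print('tile top centre in tool mm',Tm.T@(tw-st['tcp_pos'])*1000,'rot rel seat',R.from_matrix(Sm.T@Rw).as_rotvec(degrees=True))
print('in seat',Sm.T@(tw-S0)*1000)
# ledge rows
def S(*q): return S0+Sm@np.array(q)/1000
print(proj(c,[S(-59.3,-50,7),S(-59.3,50,7),S(-48,-50,7),S(-48,50,7),S(-48,-50,0),S(-48,50,0)]))
# easel front corners at z=.022
ex=np.array([np.cos(YAW),np.sin(YAW),0]);ey=np.array([-ex[1],ex[0],0]);O=np.r_[S0[:2],0]+.0091*ex+[0,0,.022]
print(proj(c,[O-.095*ex-.055*ey,O-.095*ex+.055*ey]))
E
```

```text
tile top centre in tool mm [ 0.5  0.7 59.5] rot rel seat [ 0.4 -4.7  0.2]
in seat [-21.6  -2.8  64.1]
[[216.5 200.9]
 [433.9 200.5]
 [218.5 224.4]
 [431.8 224.1]
 [221.8 220.2]
 [428.1 219.9]]
[[203.8 118.1]
 [446.7 117.7]]
```

```bash
sed -i 's/^S0=.*/S0=np.array([.5463,.0316,.0646])/' tgt.py; python3 tgt.py -12,14 -12,10 6,10 6,0
```

```text
Traceback (most recent call last):
  File "tgt.py", line 5, in <module>
    Sm=R.from_euler('ZY',[YAW,-SL]).as_matrix();RT=np.c_[-Sm[:,0],Sm[:,1],-Sm[:,2]]
                          ^^^
NameError: name 'YAW' is not defined
```

```bash
sed -i 's/^S0=.*/S0=np.array([.5463,.0316,.0646]);YAW,SL=.635,.435/' tgt.py; python3 tgt.py -12,14,0,71 -12,10,0,71 6,10,0,71 6,0,0,71
```

```text
tcp [488.3 -12.4 167.6] F [-0.5 -0.1 -0.7] w 0.568223632160575 [ -33.1  -31.1  221.4   42.7  101.4 -272.1]
tcp in seat [-22.6  -1.1 124.1] Fseat [-0.7  0.2 -0.4]
Sx,Sy,Sz*10 [7.3 5.4 4.2] [-5.9  8.1  0. ] [-3.4 -2.5  9.1]
-12,14,0,71 [ 20.4  16.3 -31. ] [-0.2  0.5  0.2]
-12,10,0,71 [ 21.7  17.3 -34.6] [-0.2  0.5  0.2]
6,10,0,71 [ 34.9  27.  -27. ] [-0.2  0.5  0.2]
6,0,0,71 [ 38.3  29.5 -36.1] [-0.2  0.5  0.2]
```

```bash
cat >> h.py <<'E'
def avg(n=6):
    L=[]
    for _ in range(n): grab_frame('top'); L.append(state())
    s=dict(L[-1]); T=np.array([l['tcp_pos'] for l in L]); s['sd']=T.std(0)
    for k in('tcp_pos','ft_force'): s[k]=np.mean([l[k] for l in L],0)
    s['eef_rot']=R.from_rotvec([l['eef_rot'] for l in L]).mean().as_rotvec(); return s
E
sed -i 's/st=state();p=/st=ST;p=/; s/    st=state();print(.tcp/    st=ST=avg();print("sd",st["sd"]*1000);print("tcp/; s/print("tcp'"'"'/print("tcp"/' tgt.py; python3 tgt.py -12,14,0,71 -12,10,0,71 6,10,0,71 6,0,0,71
```

```text
sd [0.4 0.2 0.6]
tcp [487.8 -12.  166.9] F [-0.1  0.2 -0.9] w 0.5636085802695319 [ -33.   -31.1  221.7   42.7  101.4 -272.2]
tcp in seat [-23.1  -0.4 123.6] Fseat [-0.4  0.2 -0.9]
Sx,Sy,Sz*10 [7.3 5.4 4.2] [-5.9  8.1  0. ] [-3.4 -2.5  9.1]
-12,14,0,71 [ 20.9  15.9 -30.3] [-0.2  0.5  0.1]
-12,10,0,71 [ 22.3  16.9 -33.9] [-0.2  0.5  0.1]
6,10,0,71 [ 35.4  26.6 -26.4] [-0.2  0.5  0.1]
6,0,0,71 [ 38.8  29.1 -35.4] [-0.2  0.5  0.1]
```

```bash
python3 - <<'E'
from tgt import *
S0=np.array([.5438,.0327,.0640])
f=grab_frame('wrist')
st=dict(tcp_pos=np.array([.4864,-.0121,.1637]),eef_rot=R.from_matrix(RT).as_rotvec())
cv2.imwrite('pics/p2.png',f['pixels'][...,::-1])
s2=avg(3)
def S(*q): return S0+Sm@np.array(q)/1000
for s in(st,s2):
    c=cam(f,s);print(proj(c,[S(-59.3,-50,7),S(-59.3,50,7),S(-48,-50,7),S(-48,50,7)]).round(1).tolist())
a=cv2.imread('pics/p1.png');b=f['pixels'][...,::-1]
crop=lambda i:cv2.resize(i[180:250,190:450],(780,210),interpolation=cv2.INTER_CUBIC)
cv2.imwrite('pics/cmp.png',np.vstack([crop(a),crop(b)]))
E
```

```text
[[212.5, 209.2], [431.0, 209.1], [214.4, 232.7], [429.0, 232.7]]
[[212.4, 204.1], [430.7, 203.7], [214.4, 227.7], [428.6, 227.3]]
```

View pics/cmp.png

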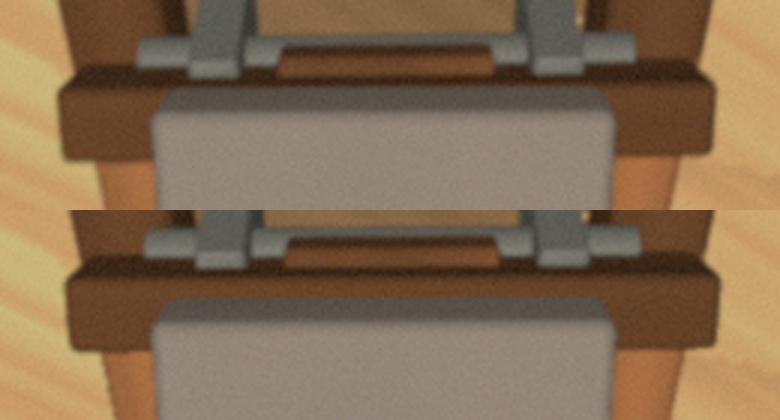

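```bash
sed -i 's/^S0=.*/S0=np.array([.5444,.0319,.0640]);YAW,SL=.635,.435/' tgt.py; python3 - <<'E'
from tgt import *
f=grab_frame('wrist');K=np.array(f['mtx'],float);k1=f['k1'];M=np.array(f['mount'])
op=np.array([(-48,-25,0),(-48,25,0),(48,25,0),(48,-25,0),(-48,-25,-12),(-48,25,-12)],float)/1000
ip=np.array([(241,217),(394.7,217),(384.5,452),(255.5,452),(244,209),(391.5,209)],float)
for n in([0,1,2,3,4,5],[0,1,4,5]):
    ok,rv,tv=cv2.solvePnP(op[n],ip[n],K,np.array([k1,0,0,0]))
    Rt=M[:3,:3]@cv2.Rodrigues(rv)[0];t=M[:3,:3]@tv.ravel()+M[:3,3];print('in tool',t*1000,R.from_matrix(np.diag([-1,1,-1.])@Rt).as_rotvec(degrees=True))
E
python3 tgt.py -12,14,0,71 -12,10,0,71 6,10,0,71 6,0,0,71
```

```text
in tool [-1.   0.5 57.6] [ 0.6 -0.1  0.5]
in tool [-0.9  0.2 56.1] [-0.2 -1.7 -0.1]
sd [0. 0. 0.]
tcp [486.8 -11.6 165.1] F [ 0.6  0.  -1.1] w 0.565442877034037 [ -33.   -31.   221.8   42.7  101.4 -272.2]
tcp in seat [-22.8  -0.8 122.1] Fseat [ 0.  -0.3 -1.2]
Sx,Sy,Sz*10 [7.3 5.4 4.2] [-5.9  8.1  0. ] [-3.4 -2.5  9.1]
-12,14,0,71 [ 20.   15.8 -29.1] [-0.2  0.3  0.1]
-12,10,0,71 [ 21.3  16.8 -32.7] [-0.2  0.3  0.1]
6,10,0,71 [ 34.5  26.4 -25.1] [-0.2  0.3  0.1]
6,0,0,71 [ 37.9  28.9 -34.2] [-0.2  0.3  0.1]
```

Request:
{"op": "arm_command", "data": {"targets": "30 20 16 -15 0 0 0; 30 20 16 -30 0 0 0; 30 21.5 17 -33.5 0 0 0; 30 21.5 17 -33.5 0 0 0; 30 25 19.5 -31.5 0 0 0; 30 25 19.5 -31.5 0 0 0"}}

```text
time_s: 12.2
tcp_pos: [0.5146, 0.0062, 0.1387]
eef_rot: [-0.847, 2.576, 0.183]
ft_force: [-17.0, -9.4, 23.4]
width: 0.565
grasp_force: 72.6
```

```bash
python3 tgt.py 6,10 7,-1
```

```text
sd [0. 0. 0.]
tcp [514.5   6.2 138.7] F [-15.9  -8.6  22.5] w 0.564813901998012 [ -27.1  -19.6  217.7   43.6   91.7 -270.1]
tcp in seat [-4.2 -3.  84.3] Fseat [-6.7  2.5 28. ]
Sx,Sy,Sz*10 [7.3 5.4 4.2] [-5.9  8.1  0. ] [-3.4 -2.5  9.1]
6,10 [7.1 8.9 0.4] [-0.1  0.7  0.1]
7,-1 [11.6 12.2 -9.2] [-0.1  0.7  0.1]
```

Request:
{"op": "arm_command", "data": {"targets": "30 -3.5 -2.5 9 0 0 0; 30 -3.5 -2.5 9 0 0 0; 30 -3.5 -2.5 9 0 0 0"}}

```text
time_s: 12.8
tcp_pos: [0.5083, 0.0055, 0.1425]
eef_rot: [-0.845, 2.581, 0.19]
ft_force: [-0.6, 0.1, -0.9]
width: 0.565
grasp_force: 69.0
```

```bash
python3 tgt.py 6,14
```

```text
sd [0.1 0.  0.1]
tcp [508.    5.7 142. ] F [-0.3  0.  -0.7] w 0.5618612299727814 [ -27.6  -21.6  218.6   43.3   93.7 -269.8]
tcp in seat [-7.8  0.5 89.6] Fseat [-0.5  0.2 -0.6]
Sx,Sy,Sz*10 [7.3 5.4 4.2] [-5.9  8.1  0. ] [-3.4 -2.5  9.1]
6,14 [12.2  8.5  0.7] [-0.3  0.2  0.1]
```

```bash
python3 - <<'E'
from tgt import *
f=grab_frame('wrist');st=state();c=cam(f,st)
cv2.imwrite('pics/p3.png',f['pixels'][...,::-1])
for q in('long_tile','clamp_bar','easel_bed','jar_b'):
  for d in cut_out('wrist',q)[:2]:
    k=np.argwhere(d['region'])[:,::-1];print(q,round(d['confidence'],2),d['pixel'],k.min(0),k.max(0))
    if q=='long_tile':
        m=d['region'];print([(r,np.flatnonzero(m[r])[[0,-1]].tolist()) for r in (215,225,300,400,445) if m[r].any()])
def S(*q): return S0+Sm@np.array(q)/1000
print(proj(c,[S(-59.3,-50,7),S(-59.3,50,7),S(-48,-50,7),S(-48,50,7)]).round(1).tolist())
i=f['pixels'][...,::-1];a=cv2.resize(i[150:480,190:450],(470,597),interpolation=cv2.INTER_CUBIC)
g=grab_frame('scene');j=g['pixels'][235:325,260:385,::-1];b=cv2.resize(j,(330,238),interpolation=cv2.INTER_CUBIC)
out=np.zeros((597,800,3),np.uint8);out[:,:470]=a;out[:238,470:]=b
cv2.imwrite('pics/p3c.png',out)
E
```

```text
long_tile 0.89 [319.4, 331.2] [246 216] [389 459]
[(225, [246, 388]), (300, [248, 388]), (400, [248, 388]), (445, [249, 389])]
clamp_bar 0.96 [246.5, 426.4] [237 403] [399 456]
clamp_bar 0.49 [315.3, 196.8] [182 169] [451 455]
easel_bed 0.94 [314.7, 194.3] [182 169] [450 455]
jar_b 0.92 [399.0, 43.4] [321   0] [472 100]
[[182.1, 186.5], [450.2, 185.9], [185.2, 215.7], [447.3, 215.1]]
```

View pics/p3c.png

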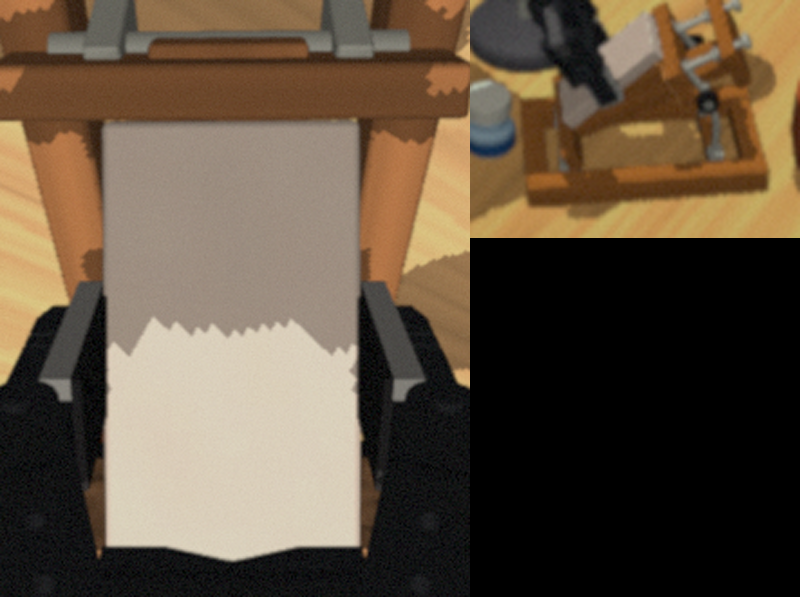

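```bash
python3 - <<'E'
from tgt import *
f=grab_frame('wrist');K=np.array(f['mtx'],float);k1=f['k1'];M=np.array(f['mount']);st=state()
s=260/470.
P=lambda x,y:(x*s+190-.2,y*330/597+150-.2)
op=np.array([(-48,-25,0),(-48,25,0),(48,25,0),(48,-25,0)],float)/1000
ip=np.array([P(104,122),P(358,122),P(360,548),P(106,548)],float);print(ip)
ok,rv,tv=cv2.solvePnP(op,ip,K,np.array([k1,0,0,0]))
Rt=M[:3,:3]@cv2.Rodrigues(rv)[0];t=M[:3,:3]@tv.ravel()+M[:3,3];print('in tool',t*1000,R.from_matrix(np.diag([-1,1,-1.])@Rt).as_rotvec(degrees=True))
Tm=R.from_rotvec(st['eef_rot']).as_matrix();w=st['tcp_pos']+Tm@t;Rw=Tm@Rt
for q in [(-48,0,0),(-48,0,-12),(0,0,-12),(48,0,-12),(48,0,0)]: print(q,Sm.T@(w+Rw@np.array(q)/1000-S0)*1000)
# side widths alone: distance of each end
for a,b in((0,1),(3,2)): print(K[0,0]*50/np.linalg.norm(ip[a]-ip[b]))
print(f['pixels'].shape)
# observed ledge vs model in this view
def S(*q): return S0+Sm@np.array(q)/1000
c=cam(f,st);print(proj(c,[S(-59.3,0,7),S(-48,0,7)]), P(235,58),P(235,118))
g=grab_frame('scene');cs=cam(g);print('scene',[( (proj(cs,S(*q))[0]-[260,235])*330/125+[470,0]).round().tolist() for q in[(-48,-17,0),(40,-17,0),(40,-45,0),(40,-45,32),(40,45,32),(54,-45,32),(54,45,32)]])
print('tile scene',[((proj(cs,w+Rw@np.array(q)/1000)[0]-[260,235])*330/125+[470,0]).round().tolist() for q in[(48,25,0),(48,-25,0),(-48,25,0),(-48,-25,0),(-48,-25,-12)]])
E
```

```text
[[247.3 217.2]
 [387.8 217.2]
 [388.9 452.7]
 [248.4 452.7]]
in tool [-3.5  0.3 64.3] [ 0.3 -6.8  0.2]
(-48, 0, 0) [-51.    0.2  20. ]
(-48, 0, -12) [-49.5   0.2   8.1]
(0, 0, -12) [-1.9  0.3 14.1]
(48, 0, -12) [45.7  0.4 20. ]
(48, 0, 0) [44.2  0.4 31.9]
148.31203577379225
148.31203577379222
(480, 640, 3)
[[317.  185. ]
 [317.1 214.3]] (319.8, 181.8603015075377) (319.8, 215.02613065326636)
scene [[573.0, 130.0], [675.0, 87.0], [680.0, 110.0], [663.0, 82.0], [650.0, 10.0], [680.0, 74.0], [666.0, 3.0]]
tile scene [[657.0, 23.0], [665.0, 63.0], [555.0, 80.0], [559.0, 121.0], [568.0, 130.0]]
```

```bash
cat >> h.py <<'E'
def tilefit():
    """tile in tool frame from mask side widths + low end row; returns pitch, X, Z, u(mm)"""
    f=grab_frame('wrist');K=np.array(f['mtx'],float);k1=float(f['k1']);M=np.array(f['mount'])
    d=cut_out('wrist','long_tile')[0];m=d['region'];rows=np.flatnonzero(m.sum(1)>100);r0=rows[0]
    I=(K,k1,np.eye(3),np.zeros(3));L=[]
    for r in range(r0+10,rows[-1]-12,3):
        k=np.flatnonzero(m[r]);p=np.array([(k[0]-.5,r),(k[-1]+.5,r)]);v=ray(I,p)[1];v/=v[:,2:]
        z=50/(v[1,0]-v[0,0]);L.append([(v[0,0]+v[1,0])/2*z,v[0,1]*z,z])
    L=np.array(L)
    for _ in range(3):
        a=np.polyfit(L[:,1],L[:,2],1);e=np.abs(L[:,2]-np.polyval(a,L[:,1]));L=L[e<max(1.5*np.median(e),.3)]
    v=ray(I,[(320,r0)])[1][0];v/=v[2]; z=a[1]/(1-a[0]*v[1])
    return d['confidence'],r0,rows[-1],a,M[:3,:3]@(np.array([L[:,0].mean(),v[1]*z,z]))+M[:3,3]*1000,M[:3,:3]@(np.array([0,1,a[0]])/np.hypot(1,a[0]))
E
python3 - <<'E'
from h import *
np.set_printoptions(precision=3,suppress=True)
print(tilefit())
E
cat > tgt2.py <<'E'
import tgt
from tgt import *
np.set_printoptions(precision=1,suppress=True)
X,U=np.array([-.949,0,-.316]),np.array([-6.6,0.3,69.1])
def go2(dx,dz,st,dy=0,pitch=0,X=X,U=U):
    X=X/np.linalg.norm(X);Y=np.array([0,1.,0]);Z=np.cross(X,Y);Tt=np.c_[X,Y,Z]
    Rt=Sm@R.from_rotvec([0,np.radians(pitch),0]).as_matrix()@Tt.T; p=S0+Sm@np.array([dx,dy,dz])/1000-Rt@U/1000
    return (p-st['tcp_pos'])*1000,(R.from_matrix(Rt)*R.from_rotvec(st['eef_rot']).inv()).as_rotvec(degrees=True)
if __name__=='__main__':
    st=avg();T=R.from_rotvec(st['eef_rot']).as_matrix()
    print('F seat',Sm.T@st['ft_force'],'tile in seat',Sm.T@(st['tcp_pos']+T@U/1000-S0)*1000,'pitch',np.degrees(np.arcsin((Sm.T@T@X)[2])))
    for a in sys.argv[1:]:
        v=[float(x) for x in a.split(',')];print(a,*go2(v[0],v[1],st,*v[2:]))
E
python3 tgt2.py -16,35 -16,11
```

```text
(0.68, np.int64(217), np.int64(451), array([  0.023, 145.87 ]), array([43.734,  0.096, 69.828]), array([-0.955, -0.   , -0.295]))
F seat [ 0.  -0.  -0.9] tile in seat [-0.3  0.3 21.2] pitch 18.814141452147144
-16,35 [ 1.1  0.4 14.2] [-11.2  15.1   0.1]
-16,11 [ 9.2  6.4 -7.6] [-11.2  15.1   0.1]
```

Request:
{"op": "arm_command", "data": {"targets": "30 -7 -5 18 0 0 0; 30 -14 -10 22 0 0 0; 30 -14 -10 22 0 0 0; 30 1 0 14 -6 8 0; 30 1 0 14 -11 15 0; 30 1 0 14 -11 15 0; 30 1 0 14 -11 15 0"}}

```text
time_s: 14.6
tcp_pos: [0.5096, 0.006, 0.1562]
eef_rot: [-0.945, 2.878, 0.058]
ft_force: [-0.6, 0.3, -1.4]
width: 0.567
grasp_force: 69.0
```

```bash
python3 - <<'E'
from h import *
np.set_printoptions(precision=3,suppress=True)
avg(3);print(tilefit())
E
python3 tgt2.py -16,35 -16,11 
```

```text
(0.84, np.int64(217), np.int64(451), array([  0.043, 145.242]), array([44.161,  0.108, 69.456]), array([-0.961, -0.   , -0.276]))
F seat [-0.6  0.1 -0.9] tile in seat [-16.5  -0.3  35. ] pitch 0.23325702740005733
-16,35 [0.4 0.6 0.3] [-0.2  0.2  0.2]
-16,11 [  8.5   6.6 -21.5] [-0.2  0.2  0.2]
```

Request:
{"op": "arm_command", "data": {"targets": "30 3 2 -7 0 0 0; 30 5 4 -14 0 0 0; 30 7 5.5 -19 0 0 0; 30 8 6.2 -20.5 0 0 0; 30 8 6.2 -20.5 0 0 0; 30 8 6.2 -20.5 0 0 0"}}

```text
time_s: 15.75
tcp_pos: [0.5174, 0.0117, 0.1361]
eef_rot: [-0.943, 2.879, 0.056]
ft_force: [-0.0, -0.6, -0.7]
width: 0.567
grasp_force: 69.0
```

```bash
python3 tgt2.py -8,12 6,12
```

```text
F seat [-0.5 -0.5 -0.7] tile in seat [-15.4  -0.1  12.2] pitch 0.22491938720788995
-8,12 [5.6 4.2 3. ] [-0.1  0.2  0.1]
6,12 [15.8 11.8  8.9] [-0.1  0.2  0.1]
```

Request:
{"op": "arm_command", "data": {"targets": "30 4 3 2.3 0 0 0; 30 8 6 4.5 0 0 0; 30 11 8.2 6.2 0 0 0; 30 11 8.2 6.2 0 0 0; 30 11 8.2 6.2 0 0 0"}}

```text
time_s: 16.55
tcp_pos: [0.5274, 0.0193, 0.1415]
eef_rot: [-0.945, 2.883, 0.055]
ft_force: [-4.9, -5.1, -2.1]
width: 0.566
grasp_force: 69.1
```

```bash
python3 tgt2.py 6,12; python3 -c "
from h import *
print(tilefit())"
```

```text
F seat [-6.6 -0.9  1.6] tile in seat [-2.3  0.3 11.5] pitch -0.05920695278575809
6,12 [6.  4.1 3.9] [-0.  -0.1  0.1]
(0.83, np.int64(217), np.int64(451), array([1.19006182e-02, 1.46596278e+02]), array([43.73953478,  0.10526631, 71.0050958 ]), array([-9.52095204e-01, -7.64991608e-05, -3.05801759e-01]))
```

Request:
{"op": "arm_command", "data": {"targets": "30 3 2.2 1.8 0 0 0; 30 6 4.4 3.7 0 0 0; 30 7 5 4 0 0 0; 30 7 5 4 0 0 0; 30 7 5 4 0 0 0"}}

```text
time_s: 17.45
tcp_pos: [0.5334, 0.0239, 0.1446]
eef_rot: [-0.947, 2.886, 0.055]
ft_force: [-7.5, -6.5, -0.7]
width: 0.571
grasp_force: 69.1
```

```bash
python3 tgt2.py 7,0 7,-2; python3 -c "
from h import *
print(tilefit())"
```

```text
F seat [-10.   -1.2   2.5] tile in seat [ 5.8  0.5 11.3] pitch -0.21903451024944687
7,0 [ 4.7  3.  -9.8] [ 0.  -0.3  0.1]
7,-2 [  5.4   3.5 -11.6] [ 0.  -0.3  0.1]
(0.97, np.int64(217), np.int64(451), array([-3.71027069e-03,  1.46511799e+02]), array([43.7301615 ,  0.24342913, 71.04765664]), array([-9.47205740e-01, -8.30039685e-05, -3.20626386e-01]))
```

Request:
{"op": "arm_command", "data": {"targets": "30 1.4 1 -3.5 0 0 0; 30 2.7 2 -7 0 0 0; 30 3.5 2.5 -9 0 0 0; 30 3.5 2.5 -9 0 0 0; 30 3.5 2.5 -9 0 0 0"}}

```text
time_s: 18.35
tcp_pos: [0.5365, 0.0266, 0.1353]
eef_rot: [-0.947, 2.887, 0.056]
ft_force: [-7.6, -5.5, -2.1]
width: 0.569
grasp_force: 69.1
```

```bash
python3 tgt2.py 6,-2; python3 -c "
from h import *
print(tilefit())"
```

```text
F seat [-9.7 -0.1  2.5] tile in seat [5.6 0.9 1.1] pitch -0.24538443407121072
6,-2 [ 1.5  0.2 -2.7] [-0.  -0.3  0.1]
(0.54, np.int64(83), np.int64(216), array([-8.35340098e-03,  7.71011731e+01]), array([85.77617999, -0.323278  , 12.14531647]), array([-9.45706892e-01, -8.46369034e-05, -3.25020719e-01]))
```

Request:
{"op": "arm_command", "data": {"targets": "30 0.7 0.5 -2 0 0 0; 30 1.2 0.8 -3.5 0 0 0; 30 1.2 0.8 -3.5 0 0 0; 30 1.2 0.8 -3.5 0 0 0"}}

```text
time_s: 19.15
tcp_pos: [0.5373, 0.027, 0.1344]
eef_rot: [-0.95, 2.89, 0.056]
ft_force: [-21.9, -8.6, 16.9]
width: 0.574
grasp_force: 71.9
```

```bash
python3 tgt2.py 6,-2; python3 -c "
from h import *
print(tilefit())"
```

```text
F seat [-14.3   6.6  25.1] tile in seat [ 5.7  0.8 -0.1] pitch -0.44090085681666324
6,-2 [ 0.8 -0.1 -1.7] [ 0.1 -0.5 -0. ]
(0.79, np.int64(216), np.int64(451), array([-1.14523329e-03,  1.47307030e+02]), array([43.86116135,  0.21797503, 71.91364293]), array([-9.48024844e-01, -7.74335952e-05, -3.18196306e-01]))
```

Request:
{"op": "arm_command", "data": {"targets": "75 0 0 0 0 0 0; 75 0 0 0 0 0 0; 75 0 0 0 0 0 0; 75 0 0 0 0 0 0; 75 0 0 0 0 0 0"}}

```text
time_s: 20.05
tcp_pos: [0.5403, 0.0283, 0.1339]
eef_rot: [-0.943, 2.879, 0.056]
ft_force: [0.5, 0.7, 0.4]
width: 0.751
grasp_force: 0.0
```

```bash
python3 - <<'E'
from tgt2 import *
print(state()['width'],state()['ft_force'])
# measure tile in wrist view -> seat frame
st=state();r=tilefit();T=R.from_rotvec(st['eef_rot']).as_matrix()
X=r[5];Z=np.cross(X,[0,1,0]);lo=r[4];u=lo+48*X-12*Z
print(r[0],r[1],r[2],'tile seat',Sm.T@(st['tcp_pos']+T@u/1000-S0)*1000,'X in seat',Sm.T@T@X*100)
E
```

```text
0.7513804180345246 [0.5 0.7 0.4]
0.95 190 452 tile seat [-0.3  0.7  2.3] X in seat [100.   -0.2   1.4]
```

Request:
{"op": "arm_command", "data": {"targets": "75 -2 -1.3 20 0 0 0; 75 -6 -4 65 0 0 0; 75 -11 -8 120 0 0 0; 75 -11 -8 120 0 0 0; 75 -11 -8 120 0 0 0"}}

```text
time_s: 20.65
tcp_pos: [0.5302, 0.0199, 0.2568]
eef_rot: [-0.941, 2.875, 0.052]
ft_force: [-0.2, 0.3, -0.5]
width: 0.743
grasp_force: 0.0
```

```bash
cat > lens.py <<'E'
from tgt2 import *
np.set_printoptions(precision=4,suppress=True)
f=grab_frame('wrist');st=state();c=cam(f,st);print(st['tcp_pos'],st['eef_rot'])
d=cut_out('wrist','long_tile')
def plane(c,px,h):
    o,v=ray(c,px);n=Sm[:,2];return o+v*(((S0-o)@n+h)/(v@n))[:,None]
if d:
    m=d[0]['region'].astype(np.uint8);k=max(cv2.findContours(m,0,2)[0],key=cv2.contourArea).reshape(-1,2)
    q=(plane(c,k,.012)-S0)@Sm*1000; r=cv2.minAreaRect(q[:,:2].astype(np.float32));print('tile',d[0]['confidence'],r, q.min(0),q.max(0))
for cn in('wrist','top','scene'):
    if cn!='wrist': f=grab_frame(cn);c=cam(f)
    for n in('lens_head','tab','magnifier_arm','magnifier_stand'):
        for e in cut_out(cn,n)[:1]:
            m=e['region'].astype(np.uint8);k=max(cv2.findContours(m,0,2)[0],key=cv2.contourArea).reshape(-1,2)
            w=onz(c,k,.19);print(cn,n,round(e['confidence'],2),'cent',onz(c,np.argwhere(m)[:,::-1].mean(0),.19)[0],'bb',k.min(0),k.max(0))
            np.save(f'{cn}_{n}.npy',k)
E
python3 lens.py
```

```text
[0.5292 0.0201 0.2542] [-0.9425  2.8785  0.0552]
tile 0.6 ((-2.809986114501953, 2.0596179962158203), (96.28360748291016, 50.59312057495117), 0.43126413226127625) [-51.0974 -23.361   12.    ] [45.4596 27.39   12.    ]
wrist lens_head 0.68 cent [0.5503 0.1336 0.19  ] bb [476 458] [515 479]
wrist tab 0.63 cent [0.5499 0.1344 0.19  ] bb [478 458] [516 479]
wrist magnifier_arm 0.82 cent [0.4978 0.1406 0.19  ] bb [578 349] [639 435]
wrist magnifier_stand 0.91 cent [0.4329 0.0413 0.19  ] bb [475   9] [639 174]
top lens_head 0.79 cent [0.5522 0.1526 0.19  ] bb [224 228] [278 269]
top tab 0.94 cent [0.5517 0.1532 0.19  ] bb [226 229] [277 268]
top magnifier_arm 0.86 cent [0.5216 0.1486 0.19  ] bb [225 228] [277 334]
top magnifier_stand 0.95 cent [0.4627 0.137  0.19  ] bb [225 228] [278 355]
scene lens_head 0.96 cent [0.553  0.1506 0.19  ] bb [333 185] [371 204]
scene tab 0.95 cent [0.5539 0.1521 0.19  ] bb [332 185] [372 204]
scene magnifier_arm 0.67 cent [0.5061 0.1456 0.19  ] bb [320 183] [372 204]
scene magnifier_stand 0.92 cent [0.5089 0.0158 0.19  ] bb [258 166] [304 262]
```

Request:
{"op": "arm_command", "data": {"targets": "75 0 20 50 -2 3 0; 75 16 130 106 -3.9 5.3 0; 75 16 130 106 -3.9 5.3 0; 75 16 130 106 -3.9 5.3 0; 75 16 130 106 -3.9 5.3 0; 75 16 130 106 -3.9 5.3 0"}}

```text
time_s: 22.05
tcp_pos: [0.545, 0.1503, 0.3598]
eef_rot: [-0.978, 2.983, 0.001]
ft_force: [-0.2, 0.2, 0.3]
width: 0.754
grasp_force: 0.0
```

```bash
cat > shot.py <<'E'
from h import *
import sys,pickle
avg(3);st=state();f=grab_frame('wrist');M={}
for n in('lens_head','magnifier_stand','magnifier_arm'):
    e=cut_out('wrist',n)
    if e: M[n]=e[0]['region'];k=np.argwhere(M[n]);print(n,e[0]['confidence'],k.min(0)[::-1],k.max(0)[::-1],M[n].sum())
pickle.dump((st,f,M),open(sys.argv[1]+'.pkl','wb'));print(st['tcp_pos'],st['eef_rot'])
E
python3 shot.py m1
```

```text
lens_head 0.86 [199 188] [384 318] 14325
magnifier_stand 0.84 [199   0] [467 318] 26998
magnifier_arm 0.91 [199   0] [467 318] 19516
[0.5446896  0.14907747 0.35858946] [-9.75529294e-01  2.98619378e+00  1.71572095e-03]
```

Request:
{"op": "arm_command", "data": {"targets": "75 -40 60 0 0 0 0; 75 -40 60 0 0 0 0; 75 -40 60 0 0 0 0"}}

```text
time_s: 22.7
tcp_pos: [0.5039, 0.2114, 0.3599]
eef_rot: [-0.981, 2.982, 0.002]
ft_force: [-0.3, 0.1, -0.4]
width: 0.751
grasp_force: 0.0
```

```bash
python3 shot.py m2
```

```text
lens_head 0.87 [ 68 181] [268 311] 15248
magnifier_stand 0.93 [68  0] [380 311] 27297
magnifier_arm 0.56 [68  0] [317 311] 20309
[0.50534651 0.20949753 0.35982546] [-9.76081749e-01  2.98380267e+00  7.53112614e-04]
```

```bash
cat > mag.py <<'E'
from h import *
import pickle,sys
from scipy.optimize import minimize
np.set_printoptions(precision=4,suppress=True)
def frame(P,phi,t,h=.19):
    d=np.array([np.cos(phi),np.sin(phi),0]);x0=np.array([-d[1],d[0],0])
    x=np.cos(t)*x0+np.sin(t)*np.array([0,0,1]);y=-d;z=np.cross(x,y)
    return np.array([P[0],P[1],h])+.17*d,np.c_[x,y,z]
th=np.linspace(0,2*np.pi,48,endpoint=False)
disc=np.array([[.04*np.cos(a),.04*np.sin(a),s*.006] for a in th for s in(-1,1)])
tabp=np.array([[-r,a*.006,b*.005] for r in(.038,.075) for a in(-1,1) for b in(-1,1)])
def sil(c,o,F):
    im=np.zeros((480,640),np.uint8)
    for pts in(disc,tabp):
        u=proj(c,o+pts@F.T);hull=cv2.convexHull(np.round(u*16).astype(np.int32));cv2.fillConvexPoly(im,hull,1,cv2.LINE_8,4)
    return im>0
def fitmag(names,x0,fixP=None):
    D=[]
    for n in names:
        st,f,M=pickle.load(open(n+'.pkl','rb'));m=M['lens_head'];D.append((cam(f,st),m))
    def cost(q):
        o,F=frame(q[:2] if fixP is None else fixP,q[-2],q[-1]);s=0
        for c,m in D:
            a=sil(c,o,F);r=np.any(m,1).nonzero()[0]; a[r[-1]+1:]=0
            s+=(a^m).sum()/m.sum()
        return s
    best=None
    for t in(-.5,0,.5):
        q=np.r_[x0,t];step=np.r_[[.01]*(len(q)-2),.06,.25];S=np.vstack([q]+[q+e for e in np.diag(step)])
        r=minimize(cost,q,method='Nelder-Mead',options=dict(initial_simplex=S,maxiter=400,xatol=1e-4,fatol=1e-4));print(r.x,r.fun)
        if best is None or r.fun<best.fun: best=r
    return best
if __name__=='__main__':
    # foot circle from w1 picture
    st,f=pickle.load(open('w1.pkl','rb'));print('foot',onz(cam(f,st),[(425.5,134)],.012))
    fitmag(sys.argv[1:],[.387,.123,.2])
E
python3 mag.py m1 m2; python3 mag.py m1; python3 mag.py m2
```

```text
foot [[0.3829 0.1225 0.012 ]]
[ 0.3837  0.1268  0.1732 -0.2993] 0.08907251647685549
[ 0.3845  0.1214  0.2055 -0.2783] 0.09460002765218314
[ 0.3843  0.1233  0.1937 -0.29  ] 0.09061032122314214
foot [[0.3829 0.1225 0.012 ]]
[ 0.3835  0.1265  0.1745 -0.2999] 0.04118673647469459
[ 0.3842  0.1243  0.1877 -0.2933] 0.041884816753926704
[ 0.3841  0.1219  0.2018 -0.2931] 0.04404886561954625
foot [[0.3829 0.1225 0.012 ]]
[ 0.3838  0.1262  0.1774 -0.3064] 0.04794071353620147
[ 0.3855  0.1199  0.2134 -0.176 ] 0.04603882476390346
[ 0.3843  0.1241  0.1883 -0.2455] 0.047875131164742915
```

Request:
{"op": "arm_command", "data": {"targets": "40 57 -111 -10 0 0 -115; 40 57 -111 -10 0 0 -115; 40 57 -111 -10 0 0 -115; 40 57 -111 -10 0 0 -115; 40 57 -111 -10 0 0 -115; 40 57 -111 -10 0 0 -115; 40 57 -111 -10 0 0 -115; 40 57 -111 -10 0 0 -115"}}

```text
time_s: 23.85
tcp_pos: [0.5623, 0.0984, 0.3497]
eef_rot: [0.889, 3.011, -0.001]
ft_force: [-0.3, -0.5, 1.2]
width: 0.398
grasp_force: 0.0
```

```bash
cat > tab.py <<'E'
from mag import *
P=np.array([.3842,.1245]);phi=float(sys.argv[1]);t=float(sys.argv[2]);r=float(sys.argv[3])/1000;up=float(sys.argv[4])/1000
st=avg(3);o,F=frame(P,phi,t);T=o-r*F[:,0];p=T+[0,0,up]
y=np.array([np.cos(phi),np.sin(phi),0]);z=np.array([0,0,-1.]);Rt=np.c_[np.cross(y,z),y,z]
print('lens',o,'tab',T,'tcp',st['tcp_pos'],'F',st['ft_force'],'w',st['width'],'j6',st['joints'][5])
print('shift',(p-st['tcp_pos'])*1000,'turn',(R.from_matrix(Rt)*R.from_rotvec(st['eef_rot']).inv()).as_rotvec(degrees=True))
E
python3 tab.py .187 -.29 61 54
```

```text
lens [0.5512 0.1561 0.19  ] tab [0.5621 0.0987 0.2074] tcp [0.5623 0.0985 0.3498] F [-0.1535 -0.1105 -0.3235] w 0.3991325050878084 j6 -0.9621111658265168
shift [ -0.1831   0.1599 -88.3308] turn [  0.1049   0.0785 -46.6091]
```

Request:
{"op": "arm_command", "data": {"targets": "40 0 0 0 0 0 -46.6; 40 0 0 0 0 0 -46.6; 40 0 0 0 0 0 -46.6; 40 0 0 0 0 0 -46.6; 40 0 0 0 0 0 -46.6; 40 0 0 -40 0 0 -46.6; 40 0 0 -80 0 0 -46.6; 40 0 0 -88 0 0 -46.6"}}

```text
time_s: 24.8
tcp_pos: [0.5596, 0.0987, 0.2561]
eef_rot: [-1.994, -2.421, 0.012]
ft_force: [-0.7, 0.2, -1.0]
width: 0.401
grasp_force: 0.0
```

Request:
{"op": "arm_command", "data": {"targets": "40 0 0 0 0 0 0; 0 0 0 0 0 0 0; 0 0 0 0 0 0 0; 0 0 0 0 0 0 0; 0 0 0 0 0 0 0"}}

```text
time_s: 25.3
tcp_pos: [0.5632, 0.099, 0.2644]
eef_rot: [1.996, 2.419, 0.002]
ft_force: [1.1, -0.8, 3.8]
width: 0.125
grasp_force: 60.5
```

```bash
python3 tab.py .187 -.29 61 54
```

```text
lens [0.5512 0.1561 0.19  ] tab [0.5621 0.0987 0.2074] tcp [0.5632 0.099  0.2641] F [ 1.4533 -1.616   5.3125] w 0.1224190453513717 j6 -0.14513581072403398
shift [-1.0602 -0.2868 -2.6382] turn [ 0.1402  0.2881 -0.1934]
```

Request:
{"op": "arm_command", "data": {"targets": "0 -4.8 -22.9 0 0 0 -7.42; 0 -12.5 -44.9 0 0 0 -14.84; 0 -23 -65.8 0 0 0 -22.26; 0 -36.1 -85.2 0 0 0 -29.68; 0 -51.6 -102.7 0 0 0 -37.1; 0 -69.2 -118.1 0 0 0 -44.52; 0 -88.7 -131 0 0 0 -51.94; 0 -109.6 -141.3 0 0 0 -59.36"}}

```text
time_s: 26.25
tcp_pos: [0.453, -0.0429, 0.2636]
eef_rot: [2.937, 1.104, 0.004]
ft_force: [1.6, -0.0, 5.3]
width: 0.123
grasp_force: 60.6
```

```bash
python3 tab.py -.849 -.29 61 54
```

```text
lens [ 0.4965 -0.0031  0.19  ] tab [ 0.4526 -0.0417  0.2074] tcp [ 0.4519 -0.0434  0.2635] F [ 1.5506 -2.0004  5.1077] w 0.1260620694536353 j6 0.5904683324630754
shift [ 0.7741  1.669  -2.0359] turn [0.1926 0.1191 0.1439]
```

Request:
{"op": "arm_command", "data": {"targets": "40 0 0 0 0 0 0; 40 0 0 0 0 0 0; 40 0 0 50 0 0 0; 40 0 0 95 0 0 0; 0 0 0 95 0 0 0; 0 0 0 95 0 0 0; 0 0 0 95 0 0 0; 0 0 0 95 0 0 0"}}

```text
time_s: 27.2
tcp_pos: [0.4519, -0.0419, 0.3545]
eef_rot: [-2.936, -1.114, 0.008]
ft_force: [-0.6, 0.2, -1.4]
width: -0.001
grasp_force: 0.0
```

```bash
python3 shot.py m3; python3 - <<'E'
from mag import *
b=fitmag(['m3'],[-.85],fixP=[.3842,.1245]);print(frame([.3842,.1245],*b.x)[0])
for n in('top','scene'):
    f=grab_frame(n);c=cam(f);e=cut_out(n,'lens_head')[:1]
    for d in e: pickle.dump((None,f,{'lens_head':d['region']}),open(n+'_l.pkl','wb'));print(n,d['confidence'],d['region'].sum(),onz(c,d['pixel'],.19))
E
python3 tab.py -.849 -.29 64 80
```

```text
lens_head 0.72 [234  66] [395 278] 19004
magnifier_stand 0.79 [ 0 63] [395 277] 34372
magnifier_arm 0.67 [ 0 66] [395 277] 25474
[ 0.45214581 -0.04207425  0.35548328] [-2.93698668 -1.11421024  0.00638192]
[-0.8552 -0.3207] 0.053672910966112396
[-0.8505 -0.4184] 0.05167333193011998
[-0.8505 -0.4184] 0.05167333193011998
[ 0.4963 -0.0033  0.19  ]
top 0.63 222 [[0.5003 0.0255 0.19  ]]
scene 0.71 1003 [[ 0.4964 -0.0073  0.19  ]]
lens [ 0.4965 -0.0031  0.19  ] tab [ 0.4505 -0.0436  0.2083] tcp [ 0.4525 -0.0422  0.3569] F [ 0.1766 -0.3949 -0.1329] w -0.003917420582780065 j6 0.5895523209908967
shift [ -1.9744  -1.4283 -68.6255] turn [ 0.1012 -0.0838 -0.1891]
```

Request:
{"op": "arm_command", "data": {"targets": "0 -1 -1 -45 0 0 0; 0 -1 -1 -70 0 0 0; 0 -1 -1 -80 0 0 0; 0 -1 -1 -90 0 0 0; 0 -1 -1 -100 0 0 0; 0 -1 -1 -108 0 0 0; 0 -1 -1 -110 0 0 0; 0 -1 -1 -110 0 0 0"}}

```text
time_s: 28.7
tcp_pos: [0.4516, -0.0432, 0.247]
eef_rot: [2.936, 1.114, -0.003]
ft_force: [0.2, 0.0, 0.4]
width: 0.004
grasp_force: 0.0
```

```bash
python3 shot.py m4; python3 - <<'E'
from mag import *
print(state()['ft_force'])
st,f,M=pickle.load(open('m4.pkl','rb'));m=M['lens_head']
c=cam(f,st)
for t in np.arange(.1,.71,.05):
    a=sil(c,*frame([.3842,.1245],-.8505,t));r=np.any(m,1).nonzero()[0];a[r[-1]+1:]=0;print(round(t,2),round((a^m).sum()/m.sum(),3),end='; ')
E
```

```text
lens_head 0.95 [160  29] [461 302] 55182
magnifier_stand 0.66 [ 0 29] [460 302] 77339
magnifier_arm 0.94 [ 0 29] [459 301] 62976
[ 0.45152961 -0.04323527  0.24710021] [ 2.93614157  1.11369183 -0.00301792]
[-0.6586  0.1588 -0.7469]
0.1 0.108; 0.15 0.097; 0.2 0.088; 0.25 0.081; 0.3 0.074; 0.35 0.071; 0.4 0.076; 0.45 0.083; 0.5 0.09; 0.55 0.096; 0.6 0.101; 0.65 0.115; 0.7 0.14;
```

Request:
{"op": "arm_command", "data": {"targets": "0 0 0 -2 0 0 0; 0 0 0 -2 0 0 0; 0 0 0 10 0 0 0; 0 0 0 55 0 0 0; 0 0 0 100 0 0 0; 0 0 0 110 0 0 0; 0 0 0 110 0 0 0"}}

```text
time_s: 29.75
tcp_pos: [0.4523, -0.0434, 0.3604]
eef_rot: [2.933, 1.113, 0.004]
ft_force: [-0.1, -0.4, -0.2]
width: 0.0
grasp_force: 0.0
```

```bash
python3 shot.py m5
```

```text
lens_head 0.9 [233  62] [396 244] 17668
magnifier_stand 0.93 [ 0 61] [395 243] 33093
magnifier_arm 0.56 [ 0 62] [395 244] 24413
[ 0.45086858 -0.04304809  0.35493092] [-2.93666099 -1.11392736  0.00738797]
```

Request:
{"op": "arm_command", "data": {"targets": "0 -45 -40 0 0 0 0; 0 -45 -40 0 0 0 0; 0 -45 -40 0 0 0 0"}}

```text
time_s: 30.4
tcp_pos: [0.4058, -0.0838, 0.3563]
eef_rot: [2.938, 1.11, -0.003]
ft_force: [0.9, -1.0, 0.3]
width: -0.004
grasp_force: 0.0
```

```bash
python3 shot.py m6; cat > chk.py <<'E'
from mag import *
b=fitmag(['m5','m6'],[-.85],fixP=[.3842,.1245])
b=fitmag(['m5'],[-.85],fixP=[.3842,.1245]);b=fitmag(['m6'],[-.85],fixP=[.3842,.1245])
f=grab_frame('scene');d=cut_out('scene','lens_head');print([x['confidence'] for x in d])
c=cam(f);m=d[0]['region']
for t in np.arange(0.2,.71,.05):
    o,F=frame([.3842,.1245],-.8505,t);print(round(t,2),min(((np.roll(np.roll(sil(c,o,F),i,0),j,1)^m).sum()/m.sum()).round(3) for i in(-1,0,1) for j in(-1,0,1,2)),end='; ')
E
python3 chk.py
```

```text
lens_head 0.9 [225   0] [400 153] 14684
magnifier_stand 0.69 [0 0] [400 152] 31419
[ 0.40682721 -0.08286504  0.3567453 ] [ 2.93662664e+00  1.11426418e+00 -2.77248860e-03]
[-0.8506 -0.3557] 0.14451488691786463
[-0.8578  0.4283] 0.10723667571251388
[-0.8583  0.4309] 0.10728177338157649
[-0.834  -0.5831] 0.058806882499434006
[-0.8587  0.4214] 0.04669458908761603
[-0.8587  0.4214] 0.04669458908761603
[-0.8483  0.266 ] 0.054889675837646416
[-0.8475  0.2801] 0.05441296649414328
[-0.8539  0.4505] 0.06033778262053936
[0.71, 0.18]
0.2 0.287; 0.25 0.239; 0.3 0.179; 0.35 0.135; 0.4 0.109; 0.45 0.11; 0.5 0.133; 0.55 0.183; 0.6 0.233; 0.65 0.295; 0.7 0.35;
```

```bash
python3 - <<'E'
from tgt import *
f=grab_frame('scene');c=cam(f);d=cut_out('scene','long_tile');print([(x['confidence'],x['pixel'],int(x['region'].sum())) for x in d])
if d:
    m=d[0]['region'];lm=cut_out('scene','lens_head')[0]['region']
    for s in np.arange(.35,.61,.04):
        Sl=R.from_euler('ZY',[YAW,-s]).as_matrix();o=S0+Sm@[-.048,0.001,0];P=np.array([[a,b,h] for a in(0,.096) for b in(-.025,.025) for h in(0,.012)])
        im=np.zeros((480,640),np.uint8);cv2.fillConvexPoly(im,cv2.convexHull(np.round(proj(c,o+P@Sl.T)*16).astype(np.int32)),1,8,4)
        a=(im>0)&~lm;print(round(s,2),min(((np.roll(np.roll(a,i,0),j,1)^m)[~lm].sum()/m.sum()).round(3) for i in(-1,0,1) for j in(-1,0,1,2)),m.sum(),a.sum())
E
```

```text
[(0.88, [314.7, 270.4], 808), (0.57, [288.0, 225.0], 1094)]
0.35 0.259 808 973
0.39 0.222 808 979
0.43 0.203 808 972
0.47 0.194 808 965
0.51 0.177 808 951
0.55 0.193 808 950
0.59 0.231 808 947
```

```bash
python3 -c "
from cell import *
print(sign_off())"
```

```text
the job is handed in; nothing more can be done
None
```

I handed the job in at about 31 s of the 61 s allowed. By my measurements the tile is clamped within about 3 mm of the seat, straight to about 0.5°, and the lens stands within about 2 mm of the line square to the tile's middle and parallel to its face. The weakest figure is the bed slope, which I read as 0.43 to 0.51 rad; at the steep end the lens would be about 10 mm off centre and 5° out, still inside the limits. No verdict came back from the hand-in.

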